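# Rock-test three welded post feet on the surface plate

### The arm

A 6-joint arm with a two-finger parallel gripper is mounted at the origin on the work surface. World frame = base frame: x ahead of the robot, y to its left, z up, the work surface at z = 0. Lengths are in m, angles in rad, forces in N, time in s.
With the tool pointing down it reaches from about 0.425 to 0.95 m from the base axis. Payload 14.7 kg.
Tool frame: the origin (TCP) lies between the finger pads; the fingertips stand 8 mm ahead of it and the grasp point (between the pads) lies 11 mm behind it (tip_reach is the distance from the TCP to the fingertips, in m); z points along the fingers, y is the direction in which the jaws open and shut (so a half turn about z gives the same grasp; the last joint's range is limited). The gripper opens to 85 mm and grips with 20 to 120 N. Pads are 22 mm wide; open, the fingers measure 114 mm over their backs; the gripper's body (76 mm by 85 mm) begins 54 mm behind the grasp point. The pads swing forward as they close: fully open they stand 13 mm farther back than shut.
Start: joints at [1.144, 0.48, 1.596, -0, 1.065, -0.047], TCP at [0.241, 0.604, 0.239] pointing down, gripper open.
Joint ranges: [-2.75, 2.75], [-0.82, 2.05], [0.23, 2.67], [-1.56, 4.7], [0.09, 2.69], [-2.92, 2.92]. Speed limits (rad/s): [1.89, 1.89, 2.39, 3.01, 3.01, 3.01].

### API

Orientations are given as a unit quaternion [x, y, z, w].
In Python, from bench import sense, grab_frame, get_calibration, job_done, tip_reach gives the robot as it stands.
- The arm moves only by the tool play_rows, never from a script. Its argument "targets" is a list of rows, each a list of 6 numbers: the shift along the tool's x, y, z each as a share of 100 mm, from -1 to 1, then the turn, a rotation vector about the tool's x, y, z each as a share of 180 degrees, from -1 to 1. A call has 1 to 12 rows; each row is the pose to reach, as a shift and turn from the pose commanded when the call began, along the tool's axes at that moment, turning the shorter way round; what a row does not reach only later rows make up. A row lasts 1/8 s, in which the tool goes at most 62.5 mm and 10.7 degrees, less where a joint would pass 70% of its speed; a pose out of reach is approached as far as the arm can. A call with a number of a shift or a turn outside -1 to 1 is refused whole. A call with a gripper value outside its range is refused whole. "grip" is the gripper command: -1 is shut, 1 is fully open, values between are in proportion, set as the call begins (left out, the last holds). The fingers move at their own pace and stop on an object; "force" is the grip in N (left out, the last holds). Time passes only in rows, so rows that repeat a pose let the fingers close. It gives the time, the measured TCP pose, the force and the opening at its end, in the units of the state.
- sense(): the state, without advancing time (a new reading comes with each control period).
- grab_frame(name): name is "side" or "top" or "wrist"; returns the picture (400x640x3 uint8, red, green, blue); there is no depth.
- get_calibration(name): a dict with "fx", "fy", "cx", "cy" (pixels), "dist" ([k1, k2, p1, p2, k3] as OpenCV has them; the pictures are not rectified), "extrinsics" (4x4, takes a point from world to camera coordinates). Camera axes: x right, y down, z forward; pixel columns grow to the right and rows downward; lengths in m; the calibration is good to about 2 mm. A picture is of the moment at which its call begins: read the wrist's pose just before it. get_calibration takes no time and is no camera call; for the wrist camera it gives the pose at the moment of the call.
- job_done(): hands the job in, once; it reports no verdict.
The state is a dict: "clock": time; "q": joint angles; "qd": joint speeds; "joint_torque": joint torques, N m; "tool_pos": TCP position; "tool_rot": TCP orientation; "force": force on the tool from outside, world axes, zero at the start; "ft_torque": the same for the moment, N m; "finger_gap": finger opening in m.
Only numpy, scipy, OpenCV 4.12 (cv2) and the standard library are available. Lean on these libraries where they do the work, as an engineer would, in place of code of your own. Each camera call takes 0.05 s, during which the arm holds its last target.

### The job

Three freshly welded post feet lie on the surface plate and one of them has bowed in the welding: find it by pressing down on the bare ends of their base plates, for that one rocks and dips under the finger. Once you have rocked it, lift it away by its tube and set it down upright and flat on the floor of the red rework tray, without dropping it. Slide the two sound feet along the surface plate, never lifting them off it, until their bare ends lie flush against the stop bar, ready for marking out; leave the tools around them where they are.

Things in the scene. Friction and masses are not known exactly. Their poses are not given: they have to be found in the camera images.
- surface_plate: cast-iron surface plate, fixed: bare steel top 340 x 460 mm, 60 mm above the bench, on a green base. Origin under its centre at bench level; x points across it towards the stop bar (away from the robot), y along the stop bar, z up.
- stop_face (a point): middle of the near face of the stop bar, at the height of the surface plate top. The bar: fixed, straight, aluminium, 420 mm long (along y), 25 mm wide, 16 mm high, screwed down near the plate's far edge. Axes as the surface plate: x points square into the bar; its near face is the plane x = 0 here, the plate top z = 0.
- rework_tray: shallow red steel tray, fixed, open on top, 200 (its x) x 150 (its y) x 30 mm high outside, walls and floor 3 mm thick, standing on the bench to the left or the right of the surface plate. Origin at the centre of its underside, on the bench. (The blue tray of tube offcuts on the other side is not used.)
- foot_a: post foot, loose, 0.6 to 0.95 kg: dark steel base plate 130 (its x) x 80 (its y) x 8 mm; upright on it a bright square tube 25 x 25 mm, 50 mm tall (top 58 mm above the underside), axis at x = -15 mm, y = 0, sides parallel to the plate. Origin: centre of the underside, z up. Its +x end, far from the tube and turned to the stop bar, is the bare end. One of the three feet is bowed; they look alike.
- foot_a_left (a point): lower corner of the bare end of foot_a: on its underside at x = +65, y = +40 mm. If foot_a is flat it lies on the surface. If bowed, both halves of the plate bend up 2.5 degrees from its middle line (x = 0): it rests on the tube half with the bare end about 6 mm up; a light press there (1 to 3 N) rocks it down, and it rocks back when released.
- foot_a_right (a point): the other lower corner of the bare end of foot_a: on its underside at x = +65, y = -40 mm.
- foot_b: post foot, loose, 0.6 to 0.95 kg: dark steel base plate 130 (its x) x 80 (its y) x 8 mm; upright on it a bright square tube 25 x 25 mm, 50 mm tall (top 58 mm above the underside), axis at x = -15 mm, y = 0, sides parallel to the plate. Origin: centre of the underside, z up. Its +x end, far from the tube and turned to the stop bar, is the bare end. One of the three feet is bowed; they look alike.
- foot_b_left (a point): lower corner of the bare end of foot_b: on its underside at x = +65, y = +40 mm. If foot_b is flat it lies on the surface. If bowed, both halves of the plate bend up 2.5 degrees from its middle line (x = 0): it rests on the tube half with the bare end about 6 mm up; a light press there (1 to 3 N) rocks it down, and it rocks back when released.
- foot_b_right (a point): the other lower corner of the bare end of foot_b: on its underside at x = +65, y = -40 mm.
- foot_c: post foot, loose, 0.6 to 0.95 kg: dark steel base plate 130 (its x) x 80 (its y) x 8 mm; upright on it a bright square tube 25 x 25 mm, 50 mm tall (top 58 mm above the underside), axis at x = -15 mm, y = 0, sides parallel to the plate. Origin: centre of the underside, z up. Its +x end, far from the tube and turned to the stop bar, is the bare end. One of the three feet is bowed; they look alike.
- foot_c_left (a point): lower corner of the bare end of foot_c: on its underside at x = +65, y = +40 mm. If foot_c is flat it lies on the surface. If bowed, both halves of the plate bend up 2.5 degrees from its middle line (x = 0): it rests on the tube half with the bare end about 6 mm up; a light press there (1 to 3 N) rocks it down, and it rocks back when released.
- foot_c_right (a point): the other lower corner of the bare end of foot_c: on its underside at x = +65, y = -40 mm.
- hammer: ball hammer with a wooden handle, about 300 mm long, lying on the bench. Bystander: leave it where it is.
- try_square: engineer's try square lying flat, 150 x 110 x 18 mm. Bystander: leave it where it is.
- feeler_gauge: closed feeler gauge, 105 x 16 x 12 mm, lying on the surface plate behind the stop bar. Bystander: leave it where it is.
- g_clamp: blue G-clamp lying flat on the bench, about 90 x 165 x 20 mm. Bystander: leave it where it is.
- magnet_square: orange magnetic welding square lying flat, about 100 x 90 x 16 mm. Bystander: leave it where it is.
Mind the look-alikes: they are no part of the job. Several things have the shape of the rework_tray; the one meant has the colours described above.

How it is judged:
On the way, in this order (a step that is already met when the one before it is completed fails the run):
1. the bowed foot, still on the surface plate, is pressed by the fingers so that it rocks over and its bare end lies down (z of each of foot_b_left, foot_b_right in the frame of stop_face below 0.0022 m and z of foot_b in the frame of stop_face below 0.003 m and contact force between the fingers and foot_b above 0.4 N), for 0.1 s.
2. the bowed foot stands flat in the rework tray (x of foot_b in the frame of rework_tray between -0.09 and 0.09 m and y of foot_b in the frame of rework_tray between -0.07 and 0.07 m and z of foot_b in the frame of rework_tray below 0.007 m and angle between foot_b's own z axis and vertical below 0.09 rad), for 0.2 s.
At the end, for the whole second after the job is handed in: The bowed foot stands upright and flat on the floor of the red tray (underside within 4 mm of the floor, leaning less than 5 degrees); both sound feet lie flat on the surface plate with both corners of the bare end within 4 mm of the face of the stop bar; all three are released and at rest (all of step 2 and x of foot_a_left in the frame of stop_face between -0.004 and 0.004 m and y of foot_a_left in the frame of stop_face between -0.215 and 0.215 m and x of foot_a_right in the frame of stop_face between -0.004 and 0.004 m and y of foot_a_right in the frame of stop_face between -0.215 and 0.215 m and z of foot_a in the frame of stop_face between -0.003 and 0.003 m and angle between each of foot_a, foot_c's own z axis and vertical below 0.03 rad and x of foot_c_left in the frame of stop_face between -0.004 and 0.004 m and y of foot_c_left in the frame of stop_face between -0.215 and 0.215 m and x of foot_c_right in the frame of stop_face between -0.004 and 0.004 m and y of foot_c_right in the frame of stop_face between -0.215 and 0.215 m and z of foot_c in the frame of stop_face between -0.003 and 0.003 m and contact force between the fingers and foot_a below 0.1 N and contact force between the fingers and foot_b below 0.1 N and contact force between the fingers and foot_c below 0.1 N and linear speed of each of foot_a, foot_b, foot_c below 0.02 m/s); the robot touches nothing.
It fails at once if the sound foot a is lifted off the surface plate (by more than 15 mm) (z of foot_a in the frame of stop_face above 0.015 m).
It fails at once if the sound foot c is lifted off the surface plate (by more than 15 mm) (z of foot_c in the frame of stop_face above 0.015 m).
It fails at once if the bowed foot is dropped (faster than 0.9 m/s) (linear speed of foot_b above 0.9 m/s).
It fails at once if one of the tools lying around is moved by more than 30 mm (distance of any of hammer, try_square, feeler_gauge, g_clamp, magnet_square from where it was at the start of the episode above 0.03 m).
It also fails if it takes over 70 s, if anything falls off the work surface, if the arm or the gripper's body presses on something with over 40 N, if the wrist force passes 120 N, or if a joint passes its speed limit or range.

## Working session

There is one attempt and no reset: what is moved stays moved. The work goes in short steps, Python scripts to look and compute and a tool call to move; the robot and the scene stay as the last step left them, time stands still between calls to the robot, and variables do not carry over. Pictures are saved under pics/ and viewed, and the job is handed in when it is done.

Besides the shell and the picture viewer there is one more tool, called after "Request:" by a JSON object that holds its "api" and its "payload", one argument or row to a line. play_rows: Moves the arm, as the interface text tells. Shift numbers are shares of 100 mm and turn numbers shares of 180 degrees, none past 1 either way. Its arguments: {"type":"object","properties":{"targets":{"type":"array","items":{"type":"array","items":{"type":"number"}}},"grip":{"type":"number"},"force":{"type":"number"}},"required":["targets"]}

```bash
mkdir -p pics; ls; python3 - <<'E'
from bench import *
import cv2, json
s=sense(); print(s); print(tip_reach if not callable(tip_reach) else tip_reach())
for n in ("top","side"):
    f=grab_frame(n); cv2.imwrite(f"pics/{n}0.png",f[:,:,::-1]); 
    c=get_calibration(n); print(n,{k:(v.tolist() if hasattr(v,'tolist') else v) for k,v in c.items()})
E
```

```text
pics
{'clock': 0.0, 'q': array([ 1.14438609e+00,  4.80844236e-01,  1.59683285e+00, -2.33600647e-06,
        1.06506604e+00, -4.66053439e-02]), 'qd': array([-2.16445391e-03,  9.58477310e-04,  6.43820931e-04,  2.37901512e-03,
       -8.91642361e-05, -7.48689885e-04]), 'joint_torque': array([-3.89292691e-03, -9.50608492e+01, -4.30195820e+01, -8.88794148e-04,
        1.19988437e-02, -1.31638894e-04]), 'tool_pos': array([0.24081261, 0.60334991, 0.23867961]), 'tool_rot': array([ 1.88762509e-01,  9.82022599e-01, -5.59465728e-04, -1.33790875e-04]), 'force': array([ 0.37122955, -0.29380609, -0.56596004]), 'ft_torque': array([0.01189728, 0.03066676, 0.01266092]), 'finger_gap': 0.0856770162628846}
0.008
top {'fx': 515.2588585125252, 'fy': 515.2588585125252, 'cx': 317.30583827875955, 'cy': 203.5330581809336, 'dist': [-0.11735063554592892, 0.0, 0.0, 0.0, 0.0], 'extrinsics': [[0.014107704374930584, -0.9998696344985053, 0.007854087158631694, 0.10628616538613504], [-0.9859025888252753, -0.015219506866601704, -0.16662668441266543, 0.537158682247201], [0.16672449737483114, -0.005392644857885599, -0.9859887734434641, 1.4676176662063671], [0.0, 0.0, 0.0, 1.0]]}
side {'fx': 390.1655588090067, 'fy': 390.1655588090067, 'cx': 316.5023600534485, 'cy': 203.7346806120716, 'dist': [-0.09844944415824629, 0.0, 0.0, 0.0, 0.0], 'extrinsics': [[0.96566410885859, -0.25960433855996984, -0.009920497123927736, -0.4854398167282713], [-0.17369590895712858, -0.6167675207392972, -0.7677418554258049, 0.2171758960556637], [0.19319047614699378, 0.7431039044184475, -0.6406824698430232, 1.2290420855079998], [0.0, 0.0, 0.0, 1.0]]}
```

View pics/top0.png

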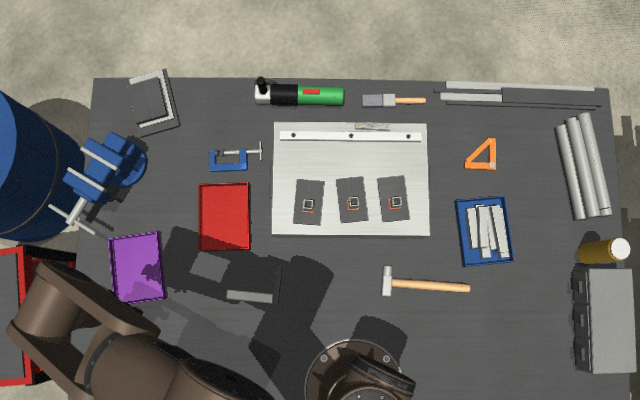

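View pics/side0.png

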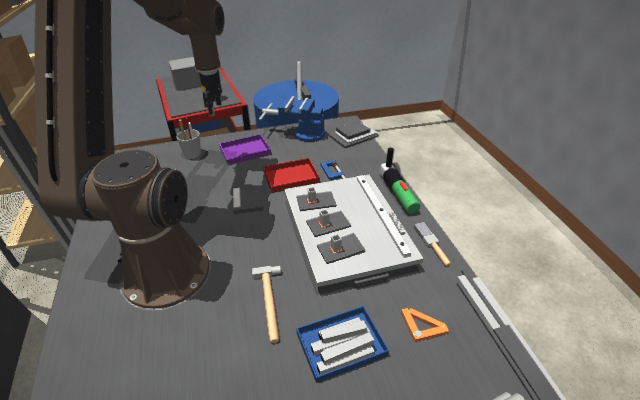

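The top view shows the red tray at about (225,217), the surface plate spanning (273,123)-(428,236), the stop bar along row 137, and three feet near (309,202), (352,200) and (394,199). I'll zoom in for corners.

```bash
python3 - <<'E'
import cv2
f=cv2.imread('pics/top0.png')
cv2.imwrite('pics/top0z.png',cv2.resize(f[115:245,265:435],None,fx=4.6,fy=4.6,interpolation=cv2.INTER_CUBIC))
cv2.imwrite('pics/top0t.png',cv2.resize(f[170:260,190:290],None,fx=6,fy=6,interpolation=cv2.INTER_CUBIC))
E
```

```text
(no output)
```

View pics/top0z.png

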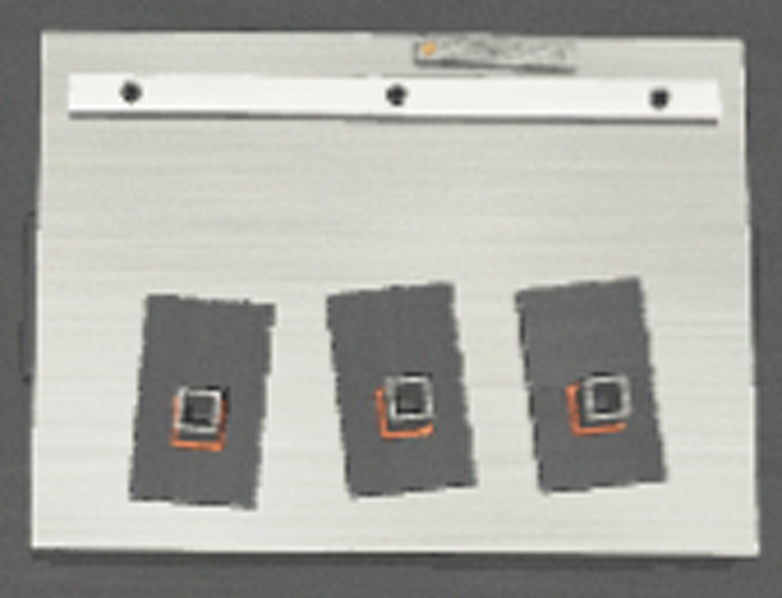

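View pics/top0t.png

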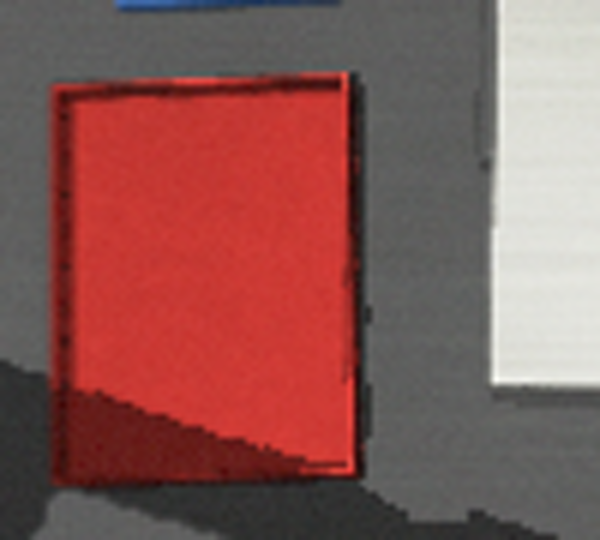

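```bash
cat > h.py <<'E'
import numpy as np, cv2
from bench import *
def cal(n):
    c=get_calibration(n); K=np.array([[c['fx'],0,c['cx']],[0,c['fy'],c['cy']],[0,0,1]]); return K,np.array(c['dist'],float),np.array(c['extrinsics'])
def unproj(c,px,z):
    K,d,E=c; p=cv2.undistortPoints(np.array(px,float).reshape(-1,1,2),K,d).reshape(-1,2)
    R,t=E[:3,:3],E[:3,3]; C=-R.T@t; r=np.c_[p,np.ones(len(p))]@R
    return C+r*((z-C[2])/r[:,2])[:,None]
def proj(c,P):
    K,d,E=c; return cv2.projectPoints(np.array(P,float).reshape(-1,1,3),cv2.Rodrigues(E[:3,:3])[0],E[:3,3],K,d)[0].reshape(-1,2)
E
python3 - <<'E'
from h import *
c=cal('top'); print('cam',-c[2][:3,:3].T@c[2][:3,3])
f=cv2.imread('pics/top0.png'); 
m=np.zeros((400,640),np.uint8); m[172:232,280:424]=(f[172:232,280:424].max(2)<150)*255
m=cv2.morphologyEx(m,cv2.MORPH_CLOSE,np.ones((3,3)))
cs,_=cv2.findContours(m,cv2.RETR_EXTERNAL,cv2.CHAIN_APPROX_NONE)
for k in cs:
    if cv2.contourArea(k)<300: continue
    P=unproj(c,k[:,0,:],0.068)
    r=cv2.minAreaRect((P[:,:2]*1000).astype(np.float32)); print(r)
z=lambda x,y:(265+x/4.6-.4,115+y/4.6-.4)
print('bar bottom near',unproj(c,[z(70,120),z(395,122),z(717,125)],.06))
print('bar top near',unproj(c,[z(70,112),z(395,115),z(717,119)],.076))
print('bar top far',unproj(c,[z(70,75),z(717,82)],.076))
print('plate',unproj(c,[z(43,31),z(743,40),z(757,553),z(32,547)],.06))
t=lambda x,y:(190+x/6-.4,170+y/6-.4)
print('tray',unproj(c,[t(51,86),t(349,72),t(357,476),t(54,486)],.03))
print('tubes top centre',unproj(c,[z(201,410),z(409,398),z(604,397)],.118))
E
```

```text
cam [0.28339886 0.12236194 1.53572473]
((536.6868286132812, 140.0203094482422), (81.3609390258789, 132.35675048828125), 85.87965393066406)
((545.876708984375, 14.671340942382812), (131.69703674316406, 81.70771789550781), 7.247856616973877)
((550.7008666992188, -104.97149658203125), (132.07814025878906, 80.52339172363281), 6.667111396789551)
bar bottom near [[ 0.72058094  0.22834365  0.06      ]
 [ 0.72266446  0.0183348   0.06      ]
 [ 0.72491805 -0.19144008  0.06      ]]
bar top near [[ 0.72115515  0.22734507  0.076     ]
 [ 0.72255625  0.01946989  0.076     ]
 [ 0.72414242 -0.1881388   0.076     ]]
bar top far [[ 0.74583622  0.2280479   0.076     ]
 [ 0.74897898 -0.18877483  0.076     ]]
plate [[ 0.78056633  0.24765879  0.06      ]
 [ 0.78322765 -0.21017899  0.06      ]
 [ 0.44601466 -0.21109198  0.06      ]
 [ 0.4433982   0.24472142  0.06      ]]
tray [[0.59206248 0.47221105 0.03      ]
 [0.60128293 0.32290907 0.03      ]
 [0.40022138 0.31177049 0.03      ]
 [0.39256453 0.46047091 0.03      ]]
tubes top centre [[ 0.52218069  0.13973735  0.118     ]
 [ 0.53152676  0.0134785   0.118     ]
 [ 0.5340042  -0.10566634  0.118     ]]
```

Request:
{"api": "play_rows", "payload": {
  "targets": [
    [-0.5, -0.3, 0, 0, 0, -0.06],
    [-1, -0.61, 0, 0, 0, -0.121],
    [-1, -0.61, 0, 0, 0, -0.121]
  ],
  "grip": -1
}}

```text
clock: 0.48
tool_pos: [0.3128, 0.5072, 0.2391]
tool_rot: [-0.001, 1.0, -0.001, -0.0]
force: [-0.4, 0.5, -0.3]
finger_gap: 0.0322
```

```bash
cat >> h.py <<'E'
from scipy.spatial.transform import Rotation as Ro
def to(x,y,z,yaw=None):
    """print tool shift (in 100mm) and turn to bring TCP to world pose; yaw deg of tool y away from world y"""
    s=sense(); R=Ro.from_quat(s['tool_rot']); p=s['tool_pos']
    d=R.inv().apply(np.array([x,y,z])-p)/0.1
    ty=R.as_matrix()[:,1]; cy=np.degrees(np.arctan2(-ty[0],ty[1]))
    out=[d.round(3).tolist()]
    if yaw is not None:
        T=Ro.from_matrix(np.c_[[-np.cos(np.radians(yaw)),-np.sin(np.radians(yaw)),0],[-np.sin(np.radians(yaw)),np.cos(np.radians(yaw)),0],[0,0,-1]])
        out.append(((R.inv()*T).as_rotvec()/np.pi).round(4).tolist())
    print('t',round(s['clock'],2),'p',p.round(4),'yaw',cy.round(2),'F',s['force'].round(2),'gap',round(s['finger_gap'],4),'->',*out)
E
python3 -c "
from h import *
to(.589,.136,.13,-4.1)"
```

```text
t 0.47 p [0.3128 0.5072 0.2391] yaw 0.07 F [-0.37  0.46 -0.31] gap 0.0322 -> [-2.757, -3.714, 1.095] [-0.0004, -0.0001, 0.0232]
```

Request:
{"api": "play_rows", "payload": {
  "targets": [
    [-0.35, -0.46, 0, 0, 0, 0],
    [-0.69, -0.93, 0, 0, 0, 0.023]
  ]
}}

```text
clock: 0.72
tool_pos: [0.3806, 0.4165, 0.2391]
tool_rot: [0.036, 0.999, 0.0, -0.0]
force: [0.6, -0.5, 0.5]
finger_gap: 0.0
```

Request:
{"api": "play_rows", "payload": {
  "targets": [
    [-0.35, -0.46, 0, 0, 0, 0],
    [-0.69, -0.93, 0, 0, 0, 0]
  ]
}}

```text
clock: 0.98
tool_pos: [0.4431, 0.3183, 0.2392]
tool_rot: [0.036, 0.999, 0.0, 0.0]
force: [1.0, 0.6, 0.3]
finger_gap: -0.0004
```

Request:
{"api": "play_rows", "payload": {
  "targets": [
    [-0.35, -0.46, 0, 0, 0, 0],
    [-0.69, -0.93, 0, 0, 0, 0],
    [-0.69, -0.93, 0, 0, 0, 0]
  ]
}}

```text
clock: 1.35
tool_pos: [0.5063, 0.219, 0.2391]
tool_rot: [0.038, 0.999, -0.0, 0.0]
force: [0.2, 0.5, -0.4]
finger_gap: 0.0
```

```bash
python3 -c "
from h import *
to(.589,.136,.10,-4.1)
cv2.imwrite('pics/w1.png',grab_frame('wrist')[:,:,::-1])"
```

```text
t 1.35 p [0.5063 0.219  0.2391] yaw -4.4 F [ 0.22  0.5  -0.36] gap 0.0 -> [-0.888, -0.763, 1.392] [-0.0001, 0.0001, -0.0017]
```

View pics/w1.png

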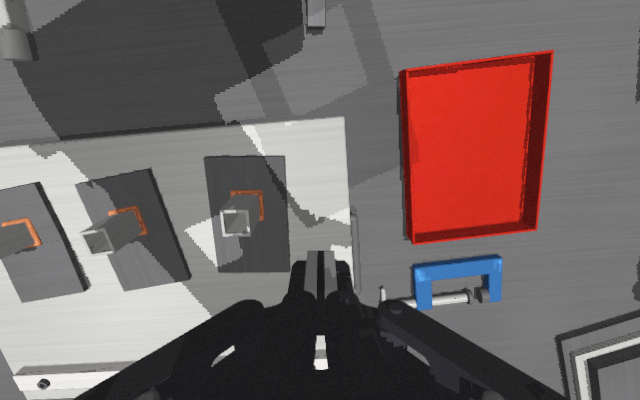

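Request:
{"api": "play_rows", "payload": {
  "targets": [
    [-0.45, -0.38, 0.1, 0, 0, 0],
    [-0.88, -0.76, 0.5, 0, 0, 0],
    [-0.88, -0.76, 1, 0, 0, 0],
    [-0.88, -0.76, 1, 0, 0, 0]
  ]
}}

```text
clock: 1.9
tool_pos: [0.584, 0.1398, 0.1359]
tool_rot: [0.036, 0.999, -0.001, -0.004]
force: [0.1, -0.6, 0.0]
finger_gap: -0.0002
```

Request:
{"api": "play_rows", "payload": {
  "targets": [
    [0, 0, 0.3, 0, 0, 0],
    [0, 0, 0.45, 0, 0, 0],
    [0, 0, 0.5, 0, 0, 0],
    [0, 0, 0.5, 0, 0, 0]
  ]
}}

```text
clock: 2.4
tool_pos: [0.587, 0.1399, 0.0901]
tool_rot: [0.036, 0.999, 0.0, 0.0]
force: [0.2, -0.1, 0.3]
finger_gap: -0.0001
```

```bash
python3 -c "
from h import *
to(.589,.136,.076,-4.1)"
```

```text
t 2.4 p [0.587  0.1399 0.0901] yaw -4.09 F [ 0.2  -0.1   0.31] gap -0.0001 -> [-0.022, -0.038, 0.141] [0.0001, 0.0002, 0.0]
```

Request:
{"api": "play_rows", "payload": {
  "targets": [
    [0, -0.03, 0.06, 0, 0, 0],
    [0, -0.03, 0.09, 0, 0, 0],
    [0, -0.03, 0.11, 0, 0, 0],
    [0, -0.03, 0.11, 0, 0, 0],
    [0, -0.03, 0.11, 0, 0, 0]
  ]
}}

```text
clock: 3.02
tool_pos: [0.5867, 0.1364, 0.0784]
tool_rot: [0.036, 0.999, 0.0, 0.0]
force: [0.2, 0.1, -0.0]
finger_gap: -0.0002
```

Request:
{"api": "play_rows", "payload": {
  "targets": [
    [0, 0, 0.01, 0, 0, 0],
    [0, 0, 0.02, 0, 0, 0],
    [0, 0, 0.02, 0, 0, 0]
  ]
}}

```text
clock: 3.4
tool_pos: [0.5865, 0.1364, 0.0762]
tool_rot: [0.036, 0.999, -0.0, -0.0]
force: [0.3, -1.1, -0.1]
finger_gap: 0.0
```

Request:
{"api": "play_rows", "payload": {
  "targets": [
    [0, 0, 0.005, 0, 0, 0],
    [0, 0, 0.01, 0, 0, 0],
    [0, 0, 0.01, 0, 0, 0]
  ]
}}

```text
clock: 3.78
tool_pos: [0.5867, 0.1364, 0.076]
tool_rot: [0.036, 0.999, 0.0, 0.0]
force: [-4.4, -0.5, 13.1]
finger_gap: 0.0001
```

F1 (left, y=+0.14) meets a hard surface at plate height, so it is sound. Next is F2.

Request:
{"api": "play_rows", "payload": {
  "targets": [
    [0, 0, -0.15, 0, 0, 0],
    [0, 0, -0.25, 0, 0, 0],
    [-0.05, -0.5, -0.25, 0, 0, 0],
    [-0.1, -1, -0.25, 0, 0, 0],
    [-0.1, -1, -0.25, 0, 0, 0]
  ]
}}

```text
clock: 4.4
tool_pos: [0.5898, 0.0331, 0.101]
tool_rot: [0.038, 0.999, -0.0, 0.0]
force: [0.7, 0.2, 0.2]
finger_gap: 0.0
```

```bash
python3 -c "
from h import *
to(.597,.021,.084,7)"
```

```text
t 4.4 p [0.5898 0.0331 0.101 ] yaw -4.3 F [0.71 0.18 0.18] gap 0.0 -> [-0.081, -0.115, 0.17] [-0.0001, 0.0002, -0.0628]
```

Request:
{"api": "play_rows", "payload": {
  "targets": [
    [-0.05, -0.1, 0.1, 0, 0, -0.05],
    [-0.08, -0.11, 0.15, 0, 0, -0.063],
    [-0.08, -0.11, 0.19, 0, 0, -0.063],
    [-0.08, -0.11, 0.225, 0, 0, -0.063],
    [-0.08, -0.11, 0.225, 0, 0, -0.063],
    [-0.08, -0.11, 0.225, 0, 0, -0.063]
  ]
}}

```text
clock: 5.15
tool_pos: [0.5966, 0.0246, 0.0779]
tool_rot: [-0.063, 0.998, -0.0, 0.0]
force: [0.4, 0.1, -0.1]
finger_gap: -0.0001
```

Request:
{"api": "play_rows", "payload": {
  "targets": [
    [0, 0, 0.01, 0, 0, 0],
    [0, 0, 0.02, 0, 0, 0],
    [0, 0, 0.025, 0, 0, 0],
    [0, 0, 0.025, 0, 0, 0]
  ]
}}

```text
clock: 5.65
tool_pos: [0.5967, 0.0244, 0.076]
tool_rot: [-0.063, 0.998, -0.0, 0.0]
force: [-3.4, 0.9, 13.9]
finger_gap: 0.0001
```

Request:
{"api": "play_rows", "payload": {
  "targets": [
    [0, 0, -0.15, 0, 0, 0],
    [0, 0, -0.25, 0, 0, 0],
    [-0.05, -0.5, -0.25, 0, 0, 0],
    [-0.1, -1, -0.25, 0, 0, 0],
    [-0.1, -1, -0.25, 0, 0, 0]
  ]
}}

```text
clock: 6.28
tool_pos: [0.6202, -0.0767, 0.1011]
tool_rot: [-0.061, 0.998, -0.0, 0.001]
force: [0.5, -0.1, 0.6]
finger_gap: -0.0
```

```bash
python3 -c "
from h import *
to(.602,-.099,.084,6.7)"
```

```text
t 6.28 p [ 0.6202 -0.0767  0.1011] yaw 7.04 F [ 0.45 -0.07  0.62] gap -0.0 -> [0.208, -0.198, 0.17] [-0.0003, 0.0006, 0.0019]
```

F2 is sound too (hard contact at the same height). F3 should be the bowed one.

Request:
{"api": "play_rows", "payload": {
  "targets": [
    [0.2, -0.2, 0.05, 0, 0, 0],
    [0.2, -0.2, 0.15, 0, 0, 0],
    [0.2, -0.2, 0.17, 0, 0, 0],
    [0.2, -0.2, 0.19, 0, 0, 0],
    [0.2, -0.2, 0.2, 0, 0, 0],
    [0.2, -0.2, 0.2, 0, 0, 0]
  ]
}}

```text
clock: 7.02
tool_pos: [0.6019, -0.0956, 0.0804]
tool_rot: [-0.063, 0.998, -0.0, 0.0]
force: [-0.3, 0.9, 0.8]
finger_gap: -0.0001
```

Request:
{"api": "play_rows", "payload": {
  "targets": [
    [0, 0, 0.01, 0, 0, 0],
    [0, 0, 0.02, 0, 0, 0],
    [0, 0, 0.03, 0, 0, 0],
    [0, 0, 0.03, 0, 0, 0],
    [0, 0, 0.03, 0, 0, 0]
  ]
}}

```text
clock: 7.65
tool_pos: [0.6017, -0.0959, 0.0773]
tool_rot: [-0.063, 0.998, 0.0, -0.0]
force: [-1.0, 0.3, 0.2]
finger_gap: 0.0001
```

Request:
{"api": "play_rows", "payload": {
  "targets": [
    [0, 0, 0.01, 0, 0, 0],
    [0, 0, 0.015, 0, 0, 0],
    [0, 0, 0.02, 0, 0, 0],
    [0, 0, 0.02, 0, 0, 0],
    [0, 0, 0.02, 0, 0, 0]
  ]
}}

```text
clock: 8.28
tool_pos: [0.6019, -0.0959, 0.076]
tool_rot: [-0.063, 0.998, -0.0, 0.0]
force: [-3.7, 0.4, 13.5]
finger_gap: -0.0004
```

```bash
python3 -c "
from h import *
to(.602,-.099,.084,6.7)
cv2.imwrite('pics/s2.png',cv2.resize(grab_frame('side')[170:300,270:440,::-1],None,fx=4.6,fy=4.6,interpolation=cv2.INTER_CUBIC))"
```

```text
t 8.28 p [ 0.6019 -0.0959  0.076 ] yaw 7.22 F [-3.67  0.44 13.48] gap -0.0004 -> [0.002, -0.031, -0.08] [-0.0001, 0.0001, 0.0029]
```

View pics/s2.png

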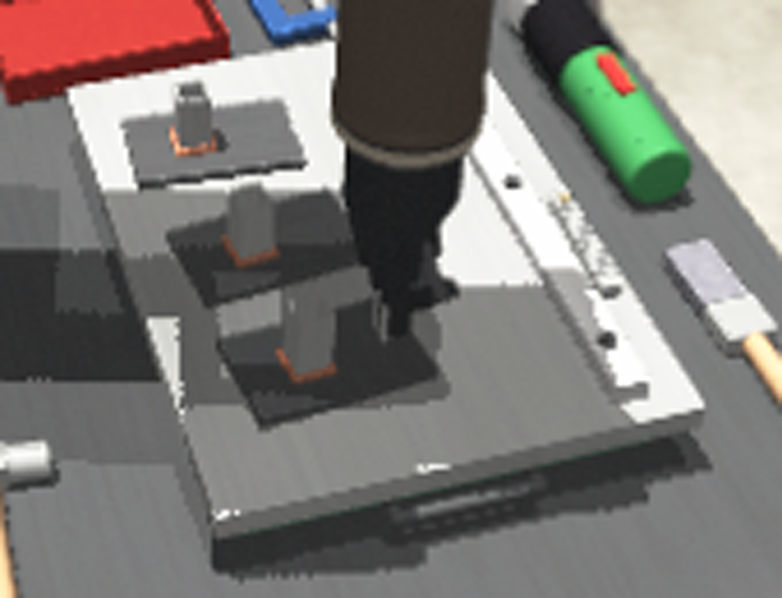

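All three are hard at 0.076, so I need averaged light-force readings. I'll hold at 0.0785 on F3 and average.

Request:
{"api": "play_rows", "payload": {
  "targets": [
    [0, 0, -0.01, 0, 0, 0],
    [0, 0, -0.028, 0, 0, 0],
    [0, 0, -0.028, 0, 0, 0]
  ]
}}

```text
clock: 8.7
tool_pos: [0.6018, -0.0959, 0.0781]
tool_rot: [-0.063, 0.998, -0.0, 0.0]
force: [-0.6, 0.0, 0.5]
finger_gap: -0.0003
```

```bash
cat > avg.py <<'E'
from h import *
L=[]
for i in range(10):
    f=grab_frame('side'); L.append(sense()['force'])
L=np.array(L); s=sense(); print(s['clock'],s['tool_pos'].round(4),'mean',L.mean(0).round(2),'sd',L.std(0).round(2))
import sys
cv2.imwrite('pics/%s.png'%sys.argv[1],cv2.resize(f[170:300,270:440,::-1],None,fx=4.6,fy=4.6,interpolation=cv2.INTER_CUBIC))
E
python3 avg.py f3a
```

```text
9.2 [ 0.6018 -0.0959  0.0781] mean [ 0.25 -0.24  0.07] sd [0.4  0.43 0.58]
```

Request:
{"api": "play_rows", "payload": {
  "targets": [
    [0, 0, -0.1, 0, 0, 0],
    [0, 0, -0.2, 0, 0, 0],
    [0, 0, -0.2, 0, 0, 0]
  ]
}}

```text
clock: 9.57
tool_pos: [0.6025, -0.096, 0.0994]
tool_rot: [-0.063, 0.998, -0.0, 0.001]
force: [-0.1, 0.3, -0.1]
finger_gap: -0.0002
```

```bash
python3 avg.py f3b
```

```text
10.075 [ 0.6017 -0.0959  0.0979] mean [ 0.05 -0.12  0.02] sd [0.22 0.52 0.3 ]
```

View pics/f3b.png

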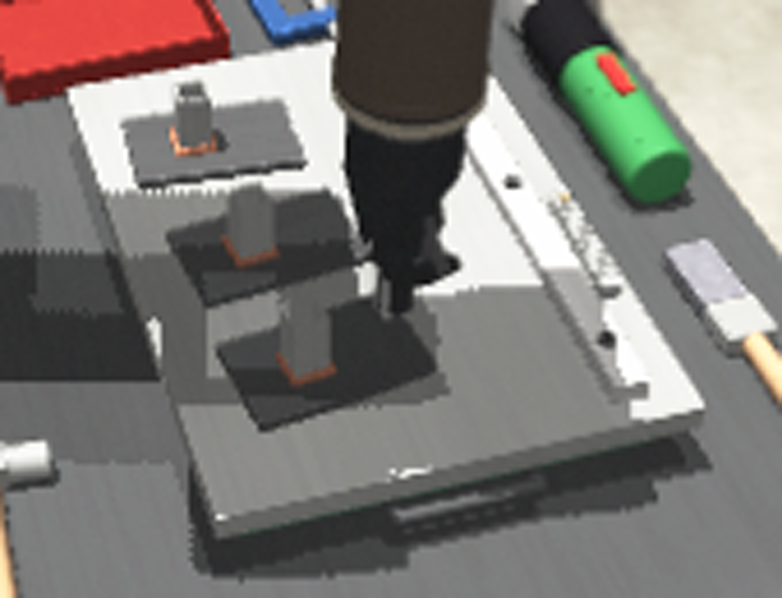

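F3 gives about 0 N at 2 mm above the flat height, so it looks sound. I'll recheck F2 the same way.

Request:
{"api": "play_rows", "payload": {
  "targets": [
    [0, 0.5, 0, 0, 0, 0],
    [-0.05, 1, 0, 0, 0, 0],
    [-0.05, 1, 0, 0, 0, 0]
  ]
}}

```text
clock: 10.45
tool_pos: [0.5937, 0.0068, 0.098]
tool_rot: [-0.065, 0.998, 0.0, -0.0]
force: [0.3, -0.2, 0.1]
finger_gap: -0.0003
```

```bash
python3 -c "
from h import *
to(.600,.022,.0775,7)"
```

```text
t 10.45 p [0.5937 0.0068 0.098 ] yaw 7.4 F [ 0.26 -0.24  0.14] gap -0.0003 -> [-0.082, 0.142, 0.205] [0.0001, -0.0001, 0.0022]
```

Request:
{"api": "play_rows", "payload": {
  "targets": [
    [-0.08, 0.14, 0.05, 0, 0, 0],
    [-0.08, 0.14, 0.15, 0, 0, 0],
    [-0.08, 0.14, 0.205, 0, 0, 0],
    [-0.08, 0.14, 0.205, 0, 0, 0]
  ]
}}

```text
clock: 10.95
tool_pos: [0.6, 0.0182, 0.0769]
tool_rot: [-0.063, 0.998, 0.0, -0.001]
force: [-0.4, 0.0, -0.1]
finger_gap: 0.0001
```

```bash
python3 avg.py f2a
```

```text
11.45 [0.6004 0.0188 0.0777] mean [-0.07  0.05  0.1 ] sd [0.54 0.21 0.43]
```

Request:
{"api": "play_rows", "payload": {
  "targets": [
    [0, 0, -0.15, 0, 0, 0],
    [0, 0, -0.22, 0, 0, 0],
    [0, 0.5, -0.22, 0, 0, 0.03],
    [0.2, 1, -0.22, 0, 0, 0.063],
    [0.2, 1, -0.22, 0, 0, 0.063]
  ]
}}

```text
clock: 12.08
tool_pos: [0.5663, 0.1182, 0.1002]
tool_rot: [0.035, 0.999, 0.0, -0.0]
force: [0.3, -0.7, 0.2]
finger_gap: -0.0003
```

```bash
python3 -c "
from h import *
to(.592,.136,.0775,-4.1)"
```

```text
t 12.07 p [0.5663 0.1182 0.1002] yaw -4.03 F [ 0.34 -0.72  0.16] gap -0.0003 -> [-0.244, 0.196, 0.227] [0.0001, -0.0002, 0.0004]
```

Request:
{"api": "play_rows", "payload": {
  "targets": [
    [-0.24, 0.19, 0.03, 0, 0, 0],
    [-0.24, 0.19, 0.12, 0, 0, 0],
    [-0.24, 0.19, 0.226, 0, 0, 0],
    [-0.24, 0.19, 0.226, 0, 0, 0]
  ]
}}

```text
clock: 12.58
tool_pos: [0.5926, 0.132, 0.0764]
tool_rot: [0.036, 0.999, -0.0, -0.0]
force: [-1.0, 0.3, -0.3]
finger_gap: 0.0
```

```bash
python3 avg.py f1a; python3 - <<'E'
from h import *
cv2.imwrite('pics/w3.png',grab_frame('wrist')[:,:,::-1])
E
```

```text
13.075 [0.5932 0.1327 0.077 ] mean [-0.26  0.22 -0.01] sd [0.55 0.67 0.53]
```

View pics/w3.png

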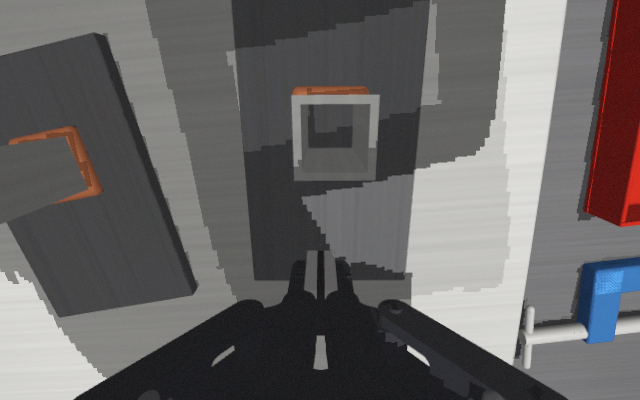

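View pics/f1a.png

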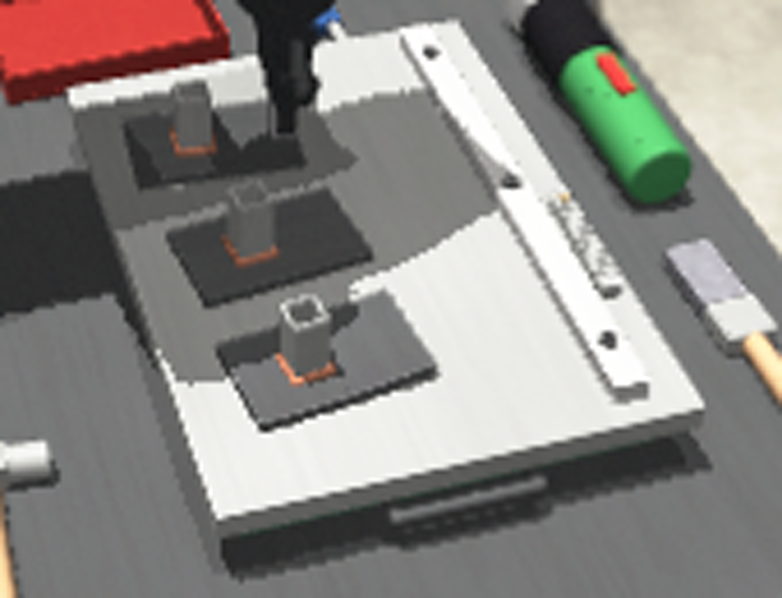

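Readings are all about 0 N, so the rocking force may lie below the noise. I'll compare the images for actual motion of F3 between pressed (s2) and released (f3b).

```bash
python3 - <<'E'
import cv2,numpy as np
I={n:cv2.imread(f'pics/{n}.png') for n in ('s2','f3a','f3b','f2a','f1a')}
for n in I: print(n,I[n].shape)
r=lambda n:I[n][280:450,200:460]
row=np.hstack([r('s2'),r('f3a'),r('f3b')]); 
row2=np.hstack([r('f2a'),r('f1a'),cv2.absdiff(r('s2'),r('f3b'))])
cv2.imwrite('pics/cmp.png',np.vstack([row,row2]))
E
```

```text
s2 (598, 782, 3)
f3a (598, 782, 3)
f3b (598, 782, 3)
f2a (598, 782, 3)
f1a (598, 782, 3)
```

View pics/cmp.png

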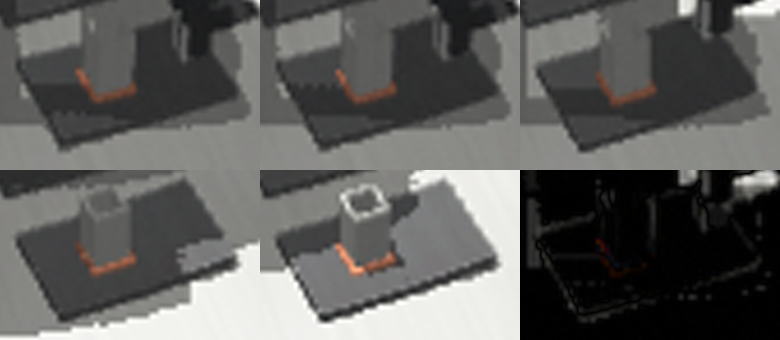

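F3 does move between the pressed and released images: its tube edges shift and its near corner drops. In the first top view its tube also leaned about 2 mm away from the bar, unlike the others. I'll press F3 again with before and after pictures to confirm.

Request:
{"api": "play_rows", "payload": {
  "targets": [
    [0, -0.1, -0.15, 0, 0, 0],
    [0, -0.5, -0.3, 0, 0, 0],
    [0, -1, -0.3, 0, 0, -0.05],
    [0, -1, -0.3, 0, 0, -0.06]
  ]
}}

```text
clock: 13.62
tool_pos: [0.586, 0.0297, 0.1083]
tool_rot: [-0.058, 0.998, -0.0, 0.0]
force: [0.5, 1.0, -0.3]
finger_gap: -0.0001
```

```bash
python3 -c "
from h import *
to(.605,-.099,.098,6.7)
print(cal('wrist')[2].round(3).tolist())"
```

```text
t 13.62 p [0.586  0.0297 0.1083] yaw 6.69 F [ 0.48  1.04 -0.35] gap -0.0001 -> [-0.038, -1.301, 0.103] [-0.0002, 0.0003, -0.0001]
[[-0.116, 0.993, -0.001, 0.038], [0.941, 0.11, 0.32, -0.555], [0.318, 0.036, -0.947, 0.07], [0.0, 0.0, 0.0, 1.0]]
```

Request:
{"api": "play_rows", "payload": {
  "targets": [
    [0, -0.5, 0, 0, 0, 0],
    [0, -1, 0, 0, 0, 0],
    [0, -1, 0, 0, 0, 0]
  ]
}}

```text
clock: 14.0
tool_pos: [0.5983, -0.0692, 0.1078]
tool_rot: [-0.056, 0.998, -0.0, 0.001]
force: [1.0, 0.9, -0.3]
finger_gap: -0.0
```

Request:
{"api": "play_rows", "payload": {
  "targets": [
    [-0.04, -0.27, 0, 0, 0, 0],
    [-0.04, -0.28, 0.1, 0, 0, 0],
    [-0.04, -0.28, 0.1, 0, 0, 0],
    [-0.04, -0.28, 0.1, 0, 0, 0]
  ]
}}

```text
clock: 14.5
tool_pos: [0.6046, -0.0927, 0.097]
tool_rot: [-0.059, 0.998, 0.0, -0.0]
force: [0.9, 1.4, 0.6]
finger_gap: -0.0001
```

```bash
python3 -c "
from h import *
cv2.imwrite('pics/wA.png',grab_frame('wrist')[:,:,::-1])
cv2.imwrite('pics/sA.png',grab_frame('side')[:,:,::-1])
to(.605,-.099,.0755,6.7)"
```

```text
t 14.6 p [ 0.6049 -0.0929  0.0972] yaw 6.72 F [0.86 0.   0.5 ] gap 0.0001 -> [0.006, -0.061, 0.217] [0.0, 0.0, 0.0001]
```

Request:
{"api": "play_rows", "payload": {
  "targets": [
    [0, -0.06, 0.08, 0, 0, 0],
    [0, -0.06, 0.14, 0, 0, 0],
    [0, -0.06, 0.17, 0, 0, 0],
    [0, -0.06, 0.19, 0, 0, 0],
    [0, -0.06, 0.205, 0, 0, 0],
    [0, -0.06, 0.215, 0, 0, 0],
    [0, -0.06, 0.22, 0, 0, 0],
    [0, -0.06, 0.22, 0, 0, 0],
    [0, -0.06, 0.22, 0, 0, 0]
  ]
}}

```text
clock: 15.72
tool_pos: [0.6057, -0.0996, 0.076]
tool_rot: [-0.058, 0.998, -0.0, 0.0]
force: [-4.8, 1.7, 16.5]
finger_gap: 0.0002
```

```bash
python3 -c "
from h import *
cv2.imwrite('pics/wB.png',grab_frame('wrist')[:,:,::-1])
cv2.imwrite('pics/sB.png',grab_frame('side')[:,:,::-1])
to(.605,-.099,.0755,6.7)
a=cv2.imread('pics/sA.png')[225:270,310:370];b=cv2.imread('pics/sB.png')[225:270,310:370]
w=lambda i:cv2.resize(i,None,fx=6,fy=6,interpolation=cv2.INTER_NEAREST)
cv2.imwrite('pics/sAB.png',np.hstack([w(a),w(b)]))
wa=cv2.imread('pics/wA.png');wb=cv2.imread('pics/wB.png')
cv2.imwrite('pics/wAB.png',np.hstack([wa[0:330,150:550],wb[0:330,150:550]]))"
```

```text
t 15.82 p [ 0.6057 -0.0996  0.076 ] yaw 6.68 F [-5.15  0.58 16.41] gap 0.0 -> [0.006, 0.007, 0.005] [-0.0001, 0.0002, -0.0001]
```

View pics/sAB.png

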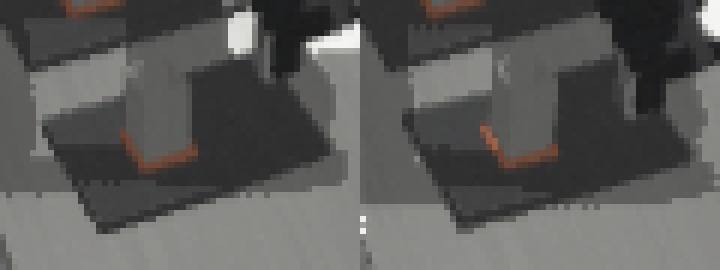

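View pics/wAB.png

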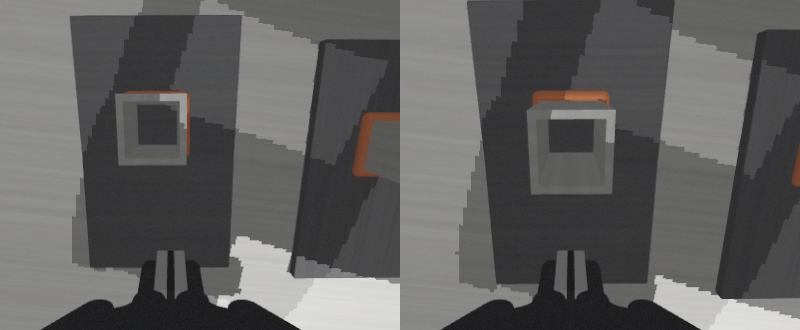

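```bash
python3 - <<'E'
from h import *
from scipy.optimize import brentq
# pose B known now; A = same orientation, camera shifted by tcp diff
cB=cal('wrist'); d=np.array([.6049,-.0929,.0972])-np.array([.6057,-.0996,.076])
E=cB[2].copy(); E[:3,3]=E[:3,3]-E[:3,:3]@d; cA=(cB[0],cB[1],E)
def corners(n):
    g=cv2.imread(f'pics/{n}.png'); return g
for n in('wA','wB'):
    g=cv2.imread(f'pics/{n}.png').max(2).astype(int)
    for r in (5,20,40,60,220,235,250,260):
        row=g[r]; 
        d_=np.diff(cv2.GaussianBlur(row.astype(np.float32).reshape(1,-1),(5,1),0)[0]); 
        l=150+np.argmin(d_[150:290]); rr=330+np.argmax(d_[330:440]); print(n,r,l,rr,end=' | ')
        c=cA if n=='wA' else cB
        # perpendicular width of strip at row ends given z
        def w(z):
            P=unproj(c,[(l,r),(rr,r)],z); v=P[1,:2]-P[0,:2]; u=np.array([-np.sin(np.radians(6.7)),np.cos(np.radians(6.7))]); return abs(v@u)-.08
        try:
            z=brentq(w,.03,.1); print('z',round(z*1000,1), 'x',unproj(c,[(l,r),(rr,r)],z)[:,0].round(3))
        except Exception as e: print(w(.068))
E
```

```text
wA 5 272 350 | -0.04409236717115777
wA 20 219 391 | z 68.5 x [0.494 0.485]
wA 40 221 390 | z 68.5 x [0.502 0.493]
wA 60 223 388 | z 67.4 x [0.511 0.502]
wA 220 236 380 | z 71.0 x [0.592 0.583]
wA 235 237 379 | z 71.5 x [0.601 0.592]
wA 250 238 379 | z 73.1 x [0.61 0.6 ]
wA 260 239 388 | z 83.4 x [0.61  0.601]
wB 5 216 423 | z 73.4 x [0.494 0.485]
wB 20 218 422 | z 73.1 x [0.499 0.49 ]
wB 40 220 420 | z 72.8 x [0.506 0.497]
wB 60 222 418 | z 72.4 x [0.514 0.504]
wB 220 239 402 | z 68.7 x [0.585 0.576]
wB 235 241 400 | z 67.5 x [0.593 0.584]
wB 250 242 399 | z 68.2 x [0.601 0.592]
wB 260 243 398 | z 68.0 x [0.607 0.598]
```

F3 is clearly rocked: pressed, its bare end is at 68 mm and the tube end at 73 mm, and released it is the reverse. It is the bowed foot. Next I'll grasp its tube.

Request:
{"api": "play_rows", "payload": {
  "targets": [
    [0, 0, -0.02, 0, 0, 0],
    [0, 0, -0.05, 0, 0, 0],
    [0, 0, -0.1, 0, 0, 0],
    [0, 0, -0.5, 0, 0, 0],
    [0, 0, -0.8, 0, 0, 0],
    [0, 0, -0.8, 0, 0, 0]
  ],
  "grip": -1
}}

```text
clock: 16.58
tool_pos: [0.6071, -0.0999, 0.1576]
tool_rot: [-0.058, 0.998, -0.001, 0.002]
force: [0.0, 0.3, 0.3]
finger_gap: 0.0
```

```bash
python3 - <<'E'
from h import *
to(.535,-.1065,.15,6.7)
c=cal('wrist'); f=grab_frame('wrist'); cv2.imwrite('pics/wC.png',f[:,:,::-1])
import pickle; pickle.dump(c,open('wC.pkl','wb'))
E
```

```text
t 16.57 p [ 0.6071 -0.0999  0.1576] yaw 6.68 F [0.05 0.33 0.31] gap 0.0 -> [0.724, 0.019, 0.073] [-0.0004, 0.0013, -0.0001]
```

View pics/wC.png

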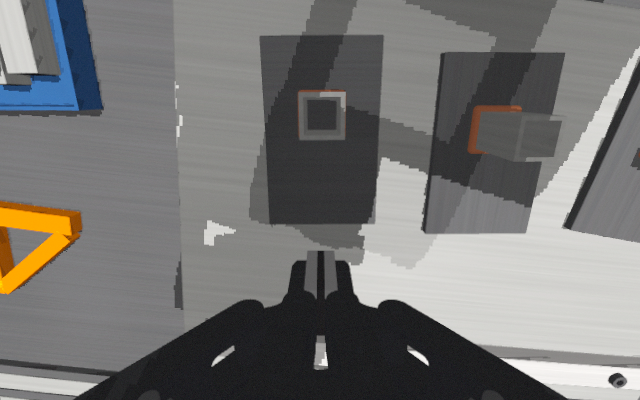

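```bash
python3 - <<'E'
from h import *
import pickle
c=pickle.load(open('wC.pkl','rb'))
T=unproj(c,[(299,91),(345.5,90.5),(346,139.5),(300,139.5)],.118); print('tube',T.mean(0).round(4))
v=T[2]-T[1]; print('yaw tube',np.degrees(np.arctan2(v[1],v[0])), np.linalg.norm(v))
P=unproj(c,[(260,36),(383,35)],.068); Q=unproj(c,[(270,223.5),(375,223.5)],.0735)
m1,m2=P.mean(0),Q.mean(0); print(m1,m2,np.degrees(np.arctan2(*(m2-m1)[1::-1])),np.linalg.norm(P[0]-P[1]),np.linalg.norm(Q[0]-Q[1]),np.linalg.norm(m2-m1))
E
```

```text
tube [ 0.5342 -0.1067  0.118 ]
yaw tube 8.712082570472164 0.025552653538136256
[ 0.48735833 -0.11278679  0.068     ] [ 0.61495754 -0.09698112  0.0735    ] 7.061239125560206 0.07927550986709084 0.0794949781065725 0.12869198408114366
```

Request:
{"api": "play_rows", "payload": {
  "targets": [
    [0.36, 0.01, 0, 0, 0, 0],
    [0.7, 0.017, 0, 0, 0, 0],
    [0.73, 0.017, 0, 0, 0, -0.002],
    [0.73, 0.017, 0, 0, 0, -0.002],
    [0.73, 0.017, 0.3, 0, 0, -0.002],
    [0.73, 0.017, 0.6, 0, 0, -0.002],
    [0.73, 0.017, 0.65, 0, 0, -0.002],
    [0.73, 0.017, 0.65, 0, 0, -0.002]
  ],
  "grip": 1
}}

```text
clock: 17.62
tool_pos: [0.5334, -0.1064, 0.09]
tool_rot: [-0.061, 0.998, 0.0, -0.0]
force: [0.4, -0.6, 0.7]
finger_gap: 0.0853
```

```bash
python3 - <<'E'
from h import *
to(.535,-.1067,.092,7)
E
```

```text
t 17.62 p [ 0.5334 -0.1064  0.09  ] yaw 7.05 F [ 0.44 -0.6   0.71] gap 0.0853 -> [-0.015, -0.005, -0.02] [0.0, -0.0001, 0.0003]
```

Request:
{"api": "play_rows", "payload": {
  "targets": [
    [-0.015, 0, -0.02, 0, 0, 0],
    [-0.015, 0, -0.02, 0, 0, 0],
    [-0.015, 0, -0.02, 0, 0, 0],
    [-0.015, 0, -0.02, 0, 0, 0],
    [-0.015, 0, -0.02, 0, 0, 0],
    [-0.015, 0, -0.02, 0, 0, 0]
  ],
  "grip": -1,
  "force": 70
}}

```text
clock: 18.38
tool_pos: [0.5347, -0.1063, 0.0926]
tool_rot: [-0.061, 0.998, -0.0, 0.0]
force: [-1.7, 0.4, 8.2]
finger_gap: 0.024
```

Request:
{"api": "play_rows", "payload": {
  "targets": [
    [0, 0, -0.1, 0, 0, 0],
    [0, 0, -0.35, 0, 0, 0],
    [0, 0, -0.65, 0, 0, 0],
    [0, 0, -0.9, 0, 0, 0],
    [0, 0, -1, 0, 0, 0],
    [0, 0, -1, 0, 0, 0]
  ]
}}

```text
clock: 19.12
tool_pos: [0.5343, -0.1062, 0.1922]
tool_rot: [-0.061, 0.998, -0.0, 0.0]
force: [-0.0, 0.4, -9.2]
finger_gap: 0.0241
```

```bash
python3 - <<'E'
from h import *
to(.484,.391,.192,3.3)
f=grab_frame('side'); cv2.imwrite('pics/s5.png',cv2.resize(f[120:300,240:460,::-1],None,fx=3.5,fy=3.3))
f=grab_frame('wrist'); cv2.imwrite('pics/w5.png',f[:,:,::-1])
E
```

```text
t 19.12 p [ 0.5343 -0.1062  0.1922] yaw 7.04 F [-0.01  0.37 -9.24] gap 0.0241 -> [-0.11, 4.996, 0.001] [-0.0001, 0.0001, 0.0208]
```

View pics/s5.png

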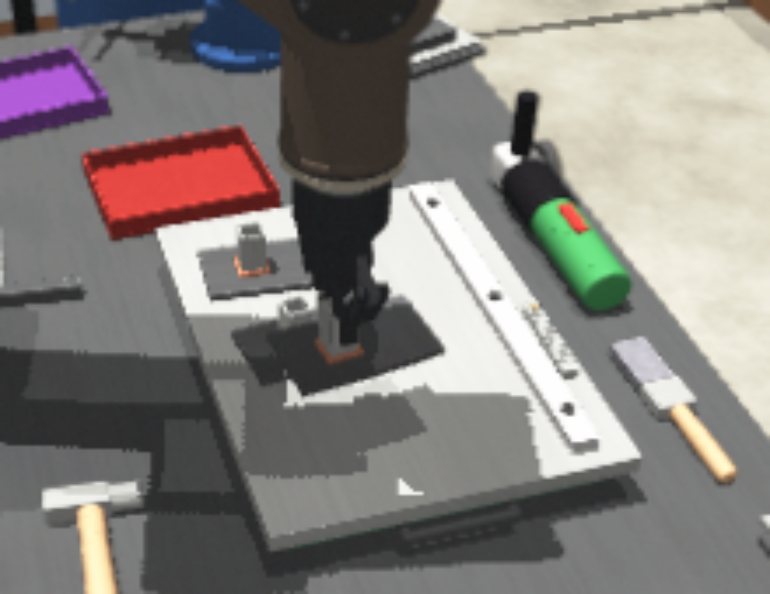

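View pics/w5.png

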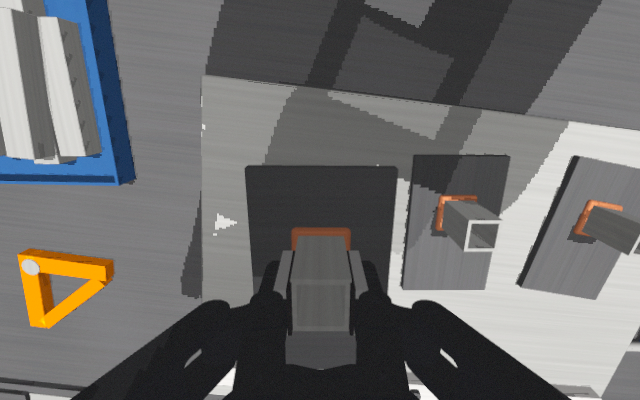

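Request:
{"api": "play_rows", "payload": {
  "targets": [
    [-0.02, 0.2, 0, 0, 0, 0],
    [-0.02, 0.6, 0, 0, 0, 0],
    [-0.02, 1, 0, 0, 0, 0]
  ]
}}

```text
clock: 19.6
tool_pos: [0.5233, -0.0051, 0.1911]
tool_rot: [-0.061, 0.998, 0.0, -0.001]
force: [0.8, 0.5, -8.8]
finger_gap: 0.0239
```

Request:
{"api": "play_rows", "payload": {
  "targets": [
    [-0.02, 0.4, 0, 0, 0, 0],
    [-0.02, 0.8, 0, 0, 0, 0],
    [-0.02, 1, 0, 0, 0, 0]
  ]
}}

```text
clock: 19.98
tool_pos: [0.5126, 0.0952, 0.1911]
tool_rot: [-0.062, 0.998, 0.0, -0.001]
force: [0.1, -0.2, -9.5]
finger_gap: 0.024
```

Request:
{"api": "play_rows", "payload": {
  "targets": [
    [-0.02, 0.4, 0, 0, 0, 0],
    [-0.02, 0.8, 0, 0, 0, 0],
    [-0.02, 1, 0, 0, 0, 0]
  ]
}}

```text
clock: 20.35
tool_pos: [0.5024, 0.1945, 0.1912]
tool_rot: [-0.062, 0.998, -0.0, -0.001]
force: [-0.5, 0.2, -8.4]
finger_gap: 0.0242
```

Request:
{"api": "play_rows", "payload": {
  "targets": [
    [-0.02, 0.4, 0, 0, 0, 0],
    [-0.02, 0.8, 0, 0, 0, 0],
    [-0.02, 1, 0, 0, 0, 0]
  ]
}}

```text
clock: 20.72
tool_pos: [0.4924, 0.2935, 0.1913]
tool_rot: [-0.062, 0.998, -0.0, -0.0]
force: [0.1, 0.0, -7.7]
finger_gap: 0.0242
```

```bash
python3 - <<'E'
from h import *
to(.482,.391,.10,3.3)
E
```

```text
t 20.73 p [0.4924 0.2935 0.1913] yaw 7.11 F [ 0.09  0.04 -7.67] gap 0.0242 -> [-0.018, 0.98, 0.913] [-0.0001, -0.0003, 0.0212]
```

Request:
{"api": "play_rows", "payload": {
  "targets": [
    [-0.02, 0.4, 0, 0, 0, 0],
    [-0.02, 0.8, 0, 0, 0, 0.02],
    [-0.02, 0.98, 0, 0, 0, 0.021],
    [-0.02, 0.98, 0.1, 0, 0, 0.021],
    [-0.02, 0.98, 0.4, 0, 0, 0.021],
    [-0.02, 0.98, 0.7, 0, 0, 0.021],
    [-0.02, 0.98, 0.9, 0, 0, 0.021],
    [-0.02, 0.98, 0.95, 0, 0, 0.021],
    [-0.02, 0.98, 0.95, 0, 0, 0.021]
  ]
}}

```text
clock: 21.85
tool_pos: [0.4834, 0.3886, 0.0969]
tool_rot: [-0.028, 1.0, -0.0, -0.0]
force: [-0.2, -0.0, -7.8]
finger_gap: 0.0242
```

```bash
python3 - <<'E'
from h import *
to(.482,.391,.0355,3.3)
f=grab_frame('side'); cv2.imwrite('pics/s6.png',cv2.resize(f[100:280,200:420,::-1],None,fx=3.5,fy=3.3))
f=grab_frame('wrist'); cv2.imwrite('pics/w6.png',f[:,:,::-1])
E
```

```text
t 21.85 p [0.4834 0.3886 0.0969] yaw 3.24 F [-0.17 -0.03 -7.84] gap 0.0242 -> [0.012, 0.025, 0.614] [-0.0001, -0.0001, -0.0003]
```

View pics/s6.png

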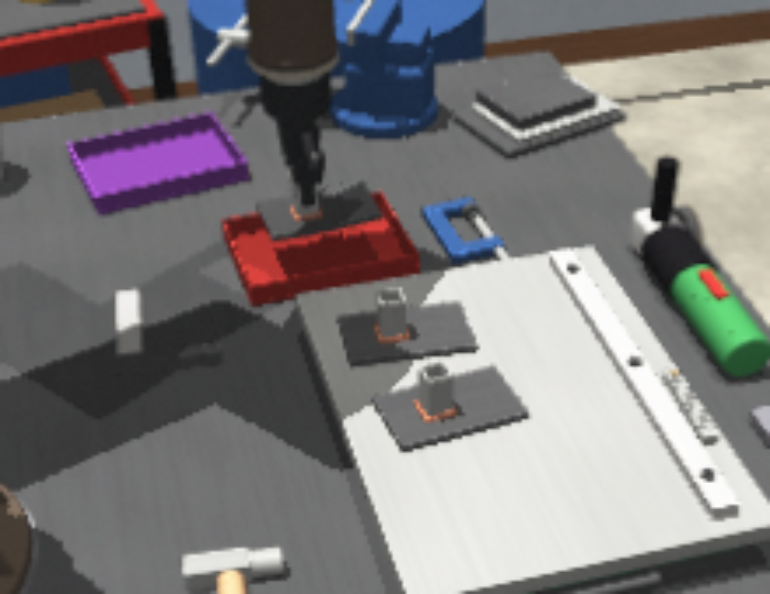

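View pics/w6.png

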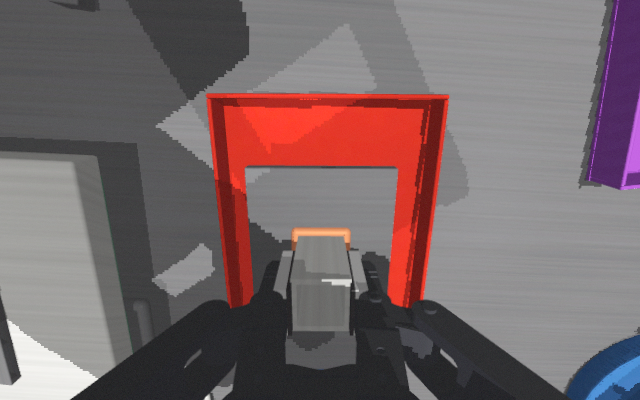

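Request:
{"api": "play_rows", "payload": {
  "targets": [
    [0.01, 0.02, 0.15, 0, 0, 0],
    [0.01, 0.02, 0.35, 0, 0, 0],
    [0.01, 0.02, 0.5, 0, 0, 0],
    [0.01, 0.02, 0.56, 0, 0, 0],
    [0.01, 0.02, 0.58, 0, 0, 0],
    [0.01, 0.02, 0.595, 0, 0, 0],
    [0.01, 0.02, 0.6, 0, 0, 0],
    [0.01, 0.02, 0.6, 0, 0, 0]
  ]
}}

```text
clock: 22.95
tool_pos: [0.4824, 0.3913, 0.0373]
tool_rot: [-0.028, 1.0, 0.0, 0.0]
force: [-0.9, 0.1, -7.9]
finger_gap: 0.0239
```

Request:
{"api": "play_rows", "payload": {
  "targets": [
    [0, 0, 0.01, 0, 0, 0],
    [0, 0, 0.015, 0, 0, 0],
    [0, 0, 0.02, 0, 0, 0],
    [0, 0, 0.02, 0, 0, 0]
  ]
}}

```text
clock: 23.45
tool_pos: [0.4822, 0.3913, 0.0356]
tool_rot: [-0.028, 1.0, 0.0, 0.0]
force: [-4.1, -2.0, 5.0]
finger_gap: 0.0243
```

Request:
{"api": "play_rows", "payload": {
  "targets": [
    [0, 0, 0, 0, 0, 0],
    [0, 0, 0, 0, 0, 0],
    [0, 0, 0, 0, 0, 0],
    [0, 0, -0.2, 0, 0, 0],
    [0, 0, -0.6, 0, 0, 0],
    [0, 0, -1, 0, 0, 0],
    [0, 0, -1, 0, 0, 0]
  ],
  "grip": 0.2
}}

```text
clock: 24.32
tool_pos: [0.484, 0.3926, 0.1395]
tool_rot: [-0.028, 1.0, 0.002, 0.003]
force: [0.2, -0.8, -0.0]
finger_gap: 0.0511
```

```bash
python3 - <<'E'
from h import *
to(.482,.391,.0355,3.3)
f=grab_frame('wrist'); cv2.imwrite('pics/w7.png',f[:,:,::-1])
E
```

```text
t 24.32 p [0.484  0.3926 0.1395] yaw 3.26 F [ 0.24 -0.8  -0.01] gap 0.0511 -> [0.026, -0.018, 1.04] [0.0011, 0.0017, -0.0002]
```

View pics/w7.png

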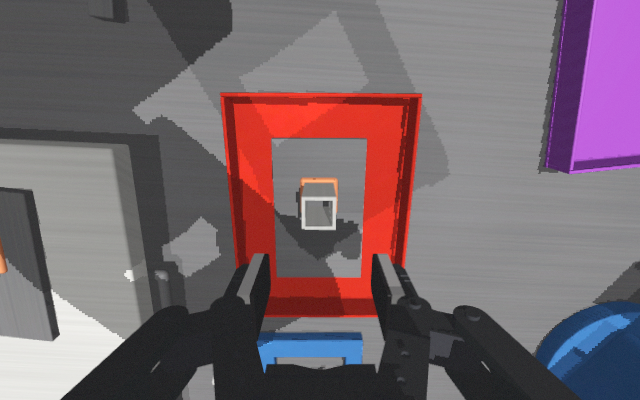

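The bowed foot stands centred in the red tray: tube top at (319,213), plate spanning (272,139)-(367,277). Now I'll relocate the two sound feet.

```bash
python3 - <<'E'
from h import *
c=cal('top'); f=grab_frame('top')[:,:,::-1].copy(); cv2.imwrite('pics/top1.png',f)
cv2.imwrite('pics/top1z.png',cv2.resize(f[115:265,190:435],None,fx=3.2,fy=3.2,interpolation=cv2.INTER_CUBIC))
m=np.zeros((400,640),np.uint8); m[172:232,280:424]=(f[172:232,280:424].max(2)<130)*255
m=cv2.morphologyEx(m,cv2.MORPH_CLOSE,np.ones((3,3)))
for k in cv2.findContours(m,cv2.RETR_EXTERNAL,cv2.CHAIN_APPROX_NONE)[0]:
    if cv2.contourArea(k)<300: continue
    print(cv2.minAreaRect((unproj(c,k[:,0,:],0.068)[:,:2]*1000).astype(np.float32)))
E
```

```text
((530.4328002929688, 96.75296783447266), (158.22305297851562, 250.70384216308594), 1.4942699670791626)
```

View pics/top1z.png

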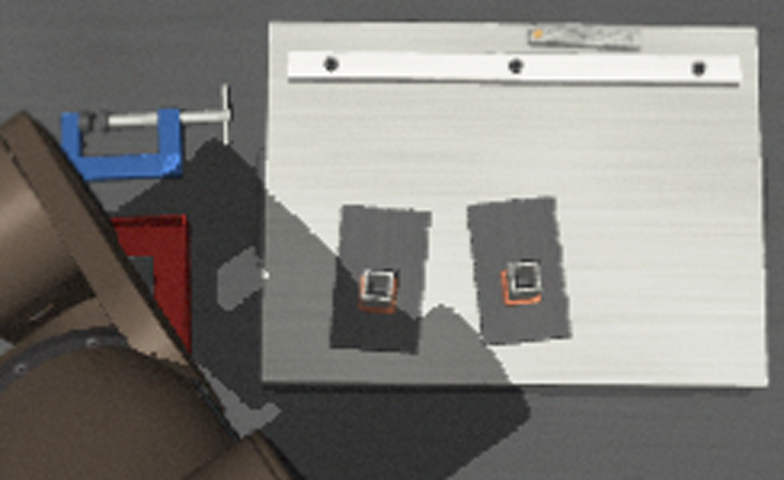

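Request:
{"api": "play_rows", "payload": {
  "targets": [
    [-0.08, -0.4, -0.2, 0, 0, 0.02],
    [-0.16, -0.8, -0.2, 0, 0, 0.041],
    [-0.2, -1, -0.2, 0, 0, 0.041]
  ],
  "grip": 1
}}

```text
clock: 24.8
tool_pos: [0.5076, 0.2906, 0.1544]
tool_rot: [0.036, 0.999, -0.0, -0.001]
force: [-0.2, 0.1, 0.5]
finger_gap: 0.0859
```

Request:
{"api": "play_rows", "payload": {
  "targets": [
    [-0.08, -0.4, 0, 0, 0, 0],
    [-0.16, -0.8, 0, 0, 0, 0],
    [-0.16, -1, 0, 0, 0, 0]
  ]
}}

```text
clock: 25.18
tool_pos: [0.5163, 0.1901, 0.1544]
tool_rot: [0.036, 0.999, -0.0, -0.001]
force: [0.6, 0.0, -1.1]
finger_gap: 0.0853
```

```bash
python3 - <<'E'
from h import *
to(.522,.140,.092,-4.1)
E
```

```text
t 25.18 p [0.5163 0.1901 0.1544] yaw -4.13 F [ 0.62  0.01 -1.08] gap 0.0853 -> [-0.093, -0.495, 0.624] [-0.0001, -0.0004, -0.0002]
```

Request:
{"api": "play_rows", "payload": {
  "targets": [
    [-0.09, -0.3, 0, 0, 0, 0],
    [-0.09, -0.48, 0, 0, 0, 0],
    [-0.09, -0.48, 0.1, 0, 0, 0],
    [-0.09, -0.48, 0.4, 0, 0, 0],
    [-0.09, -0.48, 0.61, 0, 0, 0],
    [-0.09, -0.48, 0.61, 0, 0, 0]
  ]
}}

```text
clock: 25.92
tool_pos: [0.5206, 0.1437, 0.0923]
tool_rot: [0.036, 0.999, -0.0, -0.002]
force: [-0.1, 0.6, 0.1]
finger_gap: 0.0857
```

```bash
python3 - <<'E'
from h import *
to(.522,.140,.092,-4.1)
f=grab_frame('wrist'); cv2.imwrite('pics/w8.png',f[:,:,::-1])
E
```

```text
t 25.93 p [0.5206 0.1437 0.0923] yaw -4.07 F [-0.14  0.59  0.07] gap 0.0857 -> [-0.016, -0.036, 0.003] [-0.0002, -0.001, 0.0001]
```

View pics/w8.png

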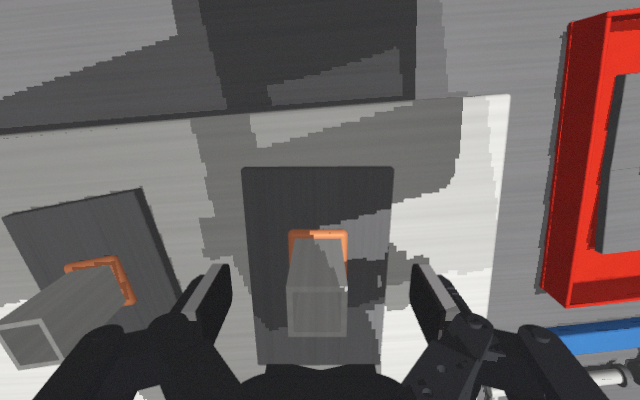

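Request:
{"api": "play_rows", "payload": {
  "targets": [
    [0, 0, 0, 0, 0, 0],
    [0, 0, 0, 0, 0, 0],
    [0, 0, 0, 0, 0, 0],
    [0, 0, 0, 0, 0, 0],
    [0, 0, 0, 0, 0, 0]
  ],
  "grip": -1,
  "force": 50
}}

```text
clock: 26.6
tool_pos: [0.5223, 0.1432, 0.0945]
tool_rot: [0.036, 0.999, 0.0, 0.0]
force: [-1.5, 0.5, 6.6]
finger_gap: 0.024
```

Request:
{"api": "play_rows", "payload": {
  "targets": [
    [-0.1, 0.01, 0, 0, 0, 0],
    [-0.25, 0.02, 0, 0, 0, -0.005],
    [-0.4, 0.03, 0, 0, 0, -0.01],
    [-0.6, 0.045, 0, 0, 0, -0.015],
    [-0.8, 0.06, 0, 0, 0, -0.02],
    [-0.97, 0.07, 0, 0, 0, -0.025],
    [-0.97, 0.07, 0, 0, 0, -0.025],
    [-0.97, 0.07, 0, 0, 0, -0.025]
  ]
}}

```text
clock: 27.6
tool_pos: [0.62, 0.1431, 0.0945]
tool_rot: [-0.003, 1.0, 0.0, 0.001]
force: [2.4, 0.4, 4.4]
finger_gap: 0.0244
```

```bash
python3 - <<'E'
from h import *
to(.6415,.143,.092,.45)
f=grab_frame('side'); cv2.imwrite('pics/s9.png',cv2.resize(f[130:290,250:450,::-1],None,fx=3.8,fy=3.6))
f=grab_frame('top'); cv2.imwrite('pics/t9.png',cv2.resize(f[115:245,265:435,::-1],None,fx=4.6,fy=4.6))
E
```

```text
t 27.6 p [0.62   0.1431 0.0945] yaw 0.35 F [2.42 0.38 4.39] gap 0.0244 -> [-0.215, -0.002, 0.026] [0.0001, 0.0005, -0.0006]
```

View pics/s9.png

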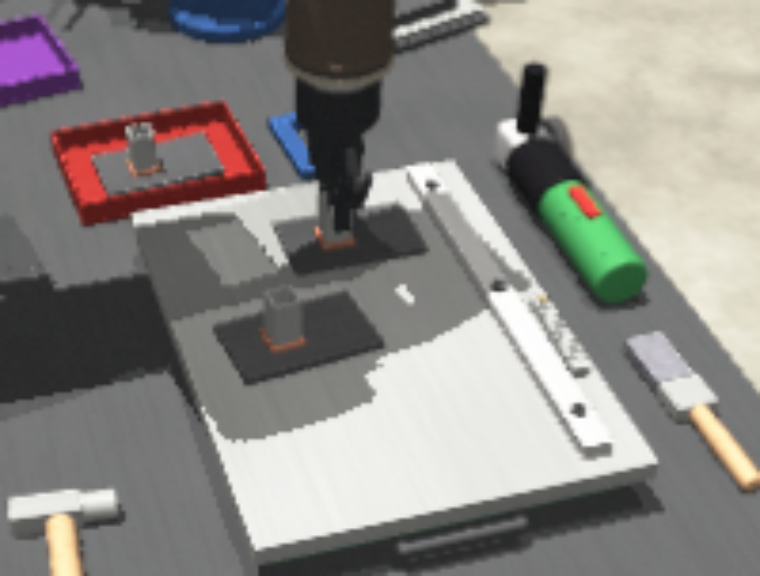

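View pics/t9.png

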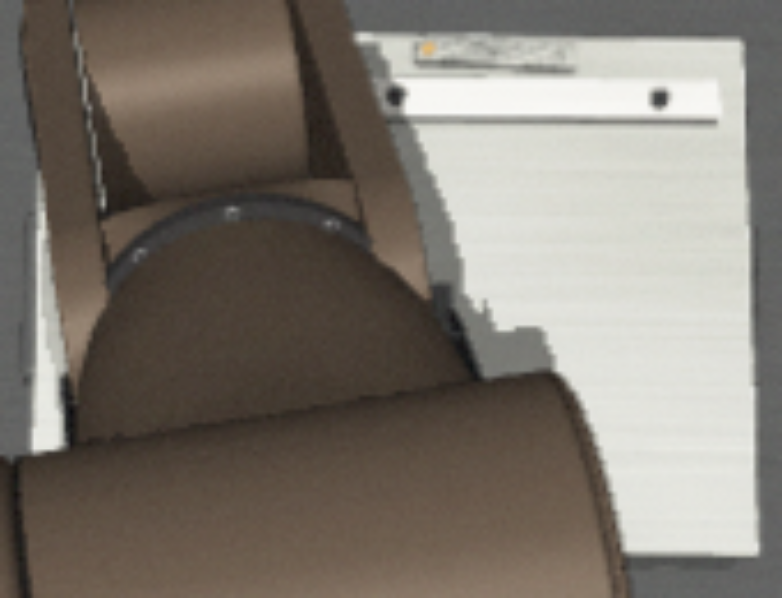

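Request:
{"api": "play_rows", "payload": {
  "targets": [
    [-0.07, 0, 0, 0, 0, 0],
    [-0.13, 0, 0, 0, 0, 0],
    [-0.17, 0, 0, 0, 0, 0],
    [-0.19, 0, 0, 0, 0, 0],
    [-0.2, 0, 0, 0, 0, 0],
    [-0.2, 0, 0, 0, 0, 0]
  ]
}}

```text
clock: 28.45
tool_pos: [0.6386, 0.1432, 0.0945]
tool_rot: [-0.003, 1.0, -0.0, -0.0]
force: [-3.2, -0.3, 9.6]
finger_gap: 0.0243
```

Request:
{"api": "play_rows", "payload": {
  "targets": [
    [-0.01, 0, 0, 0, 0, 0],
    [-0.02, 0, 0, 0, 0, 0],
    [-0.02, 0, 0, 0, 0, 0]
  ]
}}

```text
clock: 28.82
tool_pos: [0.6406, 0.1432, 0.0945]
tool_rot: [-0.003, 1.0, -0.0, -0.0]
force: [-3.6, -0.1, 10.8]
finger_gap: 0.024
```

Request:
{"api": "play_rows", "payload": {
  "targets": [
    [-0.01, 0, 0, 0, 0, 0],
    [-0.015, 0, 0, 0, 0, 0],
    [-0.02, 0, 0, 0, 0, 0],
    [-0.02, 0, 0, 0, 0, 0]
  ]
}}

```text
clock: 29.32
tool_pos: [0.6425, 0.1433, 0.0945]
tool_rot: [-0.003, 1.0, -0.0, -0.0]
force: [-4.8, -0.6, 11.0]
finger_gap: 0.0244
```

Request:
{"api": "play_rows", "payload": {
  "targets": [
    [-0.01, 0, 0, 0, 0, 0],
    [-0.015, 0, 0, 0, 0, 0],
    [-0.02, 0, 0, 0, 0, 0],
    [-0.02, 0, 0, 0, 0, 0]
  ]
}}

```text
clock: 29.82
tool_pos: [0.6425, 0.1432, 0.0945]
tool_rot: [-0.003, 1.0, -0.0, -0.002]
force: [-16.6, -0.9, 21.9]
finger_gap: 0.0244
```

```bash
python3 - <<'E'
from h import *
to(.6415,.143,.092,.45)
f=grab_frame('side'); cv2.imwrite('pics/s10.png',cv2.resize(f[165:230,310:400,::-1],None,fx=8,fy=8,interpolation=cv2.INTER_NEAREST))
E
```

```text
t 29.82 p [0.6425 0.1432 0.0945] yaw 0.38 F [-16.55  -0.94  21.86] gap 0.0244 -> [0.01, -0.002, 0.025] [-0.0001, -0.0014, -0.0004]
```

View pics/s10.png

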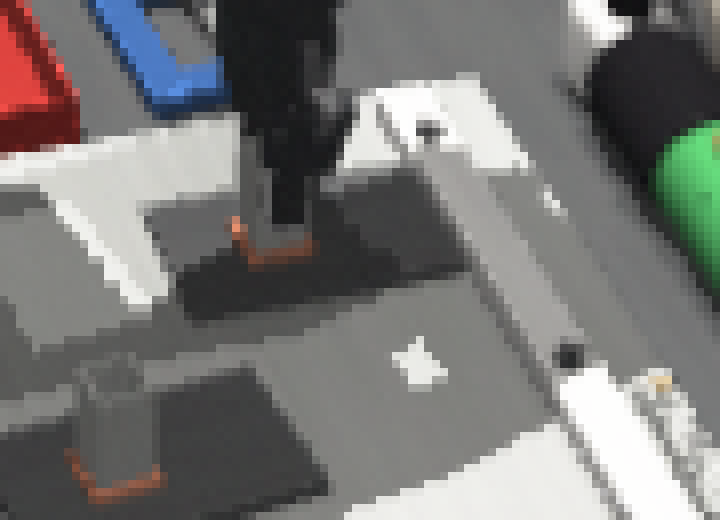

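F1 is stopped firmly against the bar (-16.6 N with no further motion). I'll release it and go on to F2.

Request:
{"api": "play_rows", "payload": {
  "targets": [
    [0, 0, 0, 0, 0, 0],
    [0, 0, 0, 0, 0, 0],
    [0, 0, 0, 0, 0, 0],
    [0, 0, -0.2, 0, 0, 0],
    [0, 0, -0.6, 0, 0, 0],
    [0, 0, -0.65, 0, 0, 0],
    [0, 0, -0.65, 0, 0, 0]
  ],
  "grip": 0.6
}}

```text
clock: 30.75
tool_pos: [0.6457, 0.1433, 0.1602]
tool_rot: [-0.003, 1.0, 0.0, 0.001]
force: [-0.1, 0.2, 0.2]
finger_gap: 0.0683
```

```bash
python3 - <<'E'
from h import *
to(.531,.013,.16,7.2)
E
```

```text
t 30.75 p [0.6457 0.1433 0.1602] yaw 0.38 F [-0.09  0.17  0.24] gap 0.0683 -> [1.156, -1.296, -0.001] [0.0001, 0.0005, -0.0379]
```

Request:
{"api": "play_rows", "payload": {
  "targets": [
    [0.3, -0.3, 0, 0, 0, 0],
    [0.6, -0.65, 0, 0, 0, -0.03],
    [0.9, -0.95, 0, 0, 0, -0.038],
    [0.9, -0.95, 0, 0, 0, -0.038]
  ],
  "grip": 1
}}

```text
clock: 31.25
tool_pos: [0.5532, 0.046, 0.1583]
tool_rot: [-0.062, 0.998, -0.0, -0.002]
force: [-0.4, 0.4, 0.6]
finger_gap: 0.0852
```

```bash
python3 - <<'E'
from h import *
to(.531,.013,.092,7.2)
c=cal('wrist');f=grab_frame('wrist'); cv2.imwrite('pics/w11.png',f[:,:,::-1])
E
```

```text
t 31.25 p [0.5532 0.046  0.1583] yaw 7.13 F [-0.36  0.4   0.55] gap 0.0852 -> [0.259, -0.3, 0.663] [0.0, -0.0011, -0.0004]
```

View pics/w11.png

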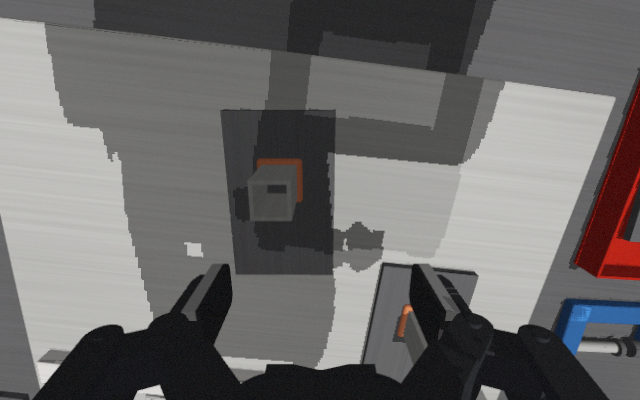

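Request:
{"api": "play_rows", "payload": {
  "targets": [
    [0.2, -0.25, 0, 0, 0, 0],
    [0.26, -0.29, 0, 0, 0, 0],
    [0.26, -0.29, 0.1, 0, 0, 0],
    [0.26, -0.29, 0.4, 0, 0, 0],
    [0.26, -0.29, 0.65, 0, 0, 0],
    [0.26, -0.29, 0.65, 0, 0, 0]
  ]
}}

```text
clock: 32.05
tool_pos: [0.5331, 0.0164, 0.092]
tool_rot: [-0.063, 0.998, 0.0, -0.002]
force: [-0.4, 0.0, -0.1]
finger_gap: 0.0854
```

```bash
python3 - <<'E'
from h import *
to(.531,.013,.092,7.2)
f=grab_frame('wrist'); cv2.imwrite('pics/w12.png',f[:,:,::-1])
E
```

```text
t 32.05 p [0.5331 0.0164 0.092 ] yaw 7.25 F [-0.42  0.03 -0.13] gap 0.0854 -> [0.025, -0.031, -0.0] [0.0002, -0.0011, 0.0003]
```

View pics/w12.png

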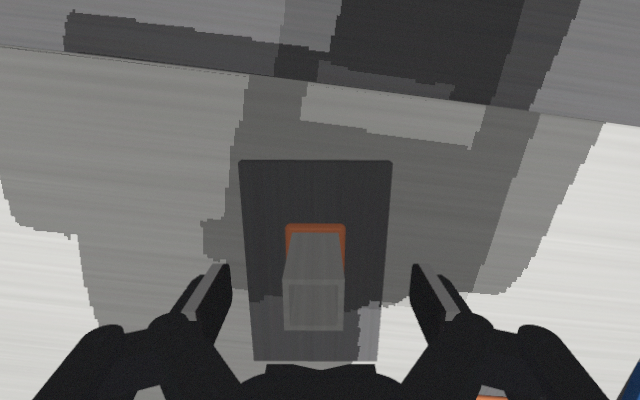

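Request:
{"api": "play_rows", "payload": {
  "targets": [
    [0, -0.02, 0, 0, 0, 0],
    [0, -0.02, 0, 0, 0, 0],
    [0, -0.02, 0, 0, 0, 0],
    [0, -0.02, 0, 0, 0, 0],
    [0, -0.02, 0, 0, 0, 0]
  ],
  "grip": -1,
  "force": 50
}}

```text
clock: 32.72
tool_pos: [0.5344, 0.0136, 0.0946]
tool_rot: [-0.063, 0.998, -0.0, 0.0]
force: [-0.3, -0.2, 5.9]
finger_gap: 0.0245
```

Request:
{"api": "play_rows", "payload": {
  "targets": [
    [-0.1, -0.013, 0, 0, 0, 0.004],
    [-0.25, -0.03, 0, 0, 0, 0.01],
    [-0.4, -0.05, 0, 0, 0, 0.016],
    [-0.6, -0.076, 0, 0, 0, 0.024],
    [-0.8, -0.1, 0, 0, 0, 0.032],
    [-0.96, -0.122, 0, 0, 0, 0.0375],
    [-0.96, -0.122, 0, 0, 0, 0.0375],
    [-0.96, -0.122, 0, 0, 0, 0.0375]
  ]
}}

```text
clock: 33.72
tool_pos: [0.6314, 0.0136, 0.0946]
tool_rot: [-0.004, 1.0, -0.0, 0.001]
force: [2.3, -0.3, 4.9]
finger_gap: 0.0245
```

```bash
python3 - <<'E'
from h import *
to(.6435,.014,.092,.42)
E
```

```text
t 33.73 p [0.6314 0.0136 0.0946] yaw 0.48 F [ 2.32 -0.32  4.86] gap 0.0245 -> [-0.121, 0.003, 0.026] [-0.0, 0.0006, 0.0003]
```

Request:
{"api": "play_rows", "payload": {
  "targets": [
    [-0.04, 0, 0, 0, 0, 0],
    [-0.08, 0, 0, 0, 0, 0],
    [-0.1, 0, 0, 0, 0, 0],
    [-0.11, 0, 0, 0, 0, 0],
    [-0.115, 0, 0, 0, 0, 0],
    [-0.12, 0, 0, 0, 0, 0],
    [-0.12, 0, 0, 0, 0, 0]
  ]
}}

```text
clock: 34.6
tool_pos: [0.6422, 0.0137, 0.0946]
tool_rot: [-0.004, 1.0, 0.0, -0.0]
force: [-3.4, 1.1, 9.3]
finger_gap: 0.0243
```

Request:
{"api": "play_rows", "payload": {
  "targets": [
    [-0.01, 0, 0, 0, 0, 0],
    [-0.015, 0, 0, 0, 0, 0],
    [-0.02, 0, 0, 0, 0, 0],
    [-0.02, 0, 0, 0, 0, 0]
  ]
}}

```text
clock: 35.1
tool_pos: [0.6442, 0.0137, 0.0946]
tool_rot: [-0.004, 1.0, 0.0, -0.0]
force: [-3.0, 0.5, 9.3]
finger_gap: 0.0243
```

Request:
{"api": "play_rows", "payload": {
  "targets": [
    [-0.01, 0, 0, 0, 0, 0],
    [-0.015, 0, 0, 0, 0, 0],
    [-0.02, 0, 0, 0, 0, 0],
    [-0.02, 0, 0, 0, 0, 0]
  ]
}}

```text
clock: 35.6
tool_pos: [0.6462, 0.0138, 0.0946]
tool_rot: [-0.004, 1.0, 0.0, -0.0]
force: [-3.5, 0.5, 9.6]
finger_gap: 0.0248
```

Request:
{"api": "play_rows", "payload": {
  "targets": [
    [-0.01, 0, 0, 0, 0, 0],
    [-0.015, 0, 0, 0, 0, 0],
    [-0.02, 0, 0, 0, 0, 0],
    [-0.02, 0, 0, 0, 0, 0]
  ]
}}

```text
clock: 36.1
tool_pos: [0.6462, 0.0137, 0.0945]
tool_rot: [-0.004, 1.0, 0.0, -0.002]
force: [-15.8, -1.1, 19.8]
finger_gap: 0.0244
```

F2 is stopped at the bar (-15.8 N). I'll release, back away and check.

Request:
{"api": "play_rows", "payload": {
  "targets": [
    [0, 0, 0, 0, 0, 0],
    [0, 0, 0, 0, 0, 0],
    [0, 0, 0, 0, 0, 0],
    [0, 0, -0.2, 0, 0, 0],
    [0, 0, -0.6, 0, 0, 0],
    [0, 0, -0.9, 0, 0, 0],
    [0, 0, -1, 0, 0, 0]
  ],
  "grip": 0.6
}}

```text
clock: 36.98
tool_pos: [0.6501, 0.0137, 0.1972]
tool_rot: [-0.004, 1.0, -0.0, 0.002]
force: [-0.3, 0.1, 0.5]
finger_gap: 0.0683
```

Request:
{"api": "play_rows", "payload": {
  "targets": [
    [0.4, -0.4, -0.2, 0, 0, 0],
    [0.9, -0.9, -0.4, 0, 0, 0],
    [1, -1, -0.4, 0, 0, 0]
  ]
}}

```text
clock: 37.35
tool_pos: [0.5479, -0.0887, 0.2351]
tool_rot: [-0.003, 1.0, -0.0, 0.0]
force: [-0.4, 0.4, -0.6]
finger_gap: 0.0687
```

Request:
{"api": "play_rows", "payload": {
  "targets": [
    [0, -0.5, 0, 0, 0, 0],
    [0, -1, 0, 0, 0, 0],
    [0, -1, 0, 0, 0, 0]
  ]
}}

```text
clock: 37.72
tool_pos: [0.5506, -0.1899, 0.2337]
tool_rot: [-0.003, 1.0, -0.0, 0.0]
force: [-0.7, 0.2, -0.2]
finger_gap: 0.0679
```

Request:
{"api": "play_rows", "payload": {
  "targets": [
    [0, -0.5, 0, 0, 0, 0],
    [0, -1, 0, 0, 0, 0],
    [0, -1, 0, 0, 0, 0]
  ]
}}

```text
clock: 38.1
tool_pos: [0.5514, -0.2893, 0.2335]
tool_rot: [-0.003, 1.0, -0.0, -0.0]
force: [-0.1, 0.0, -0.6]
finger_gap: 0.0683
```

```bash
python3 - <<'E'
from h import *
to(.6435,.014,.092,.42)
c=cal('top'); f=grab_frame('top')[:,:,::-1].copy(); cv2.imwrite('pics/t13.png',f)
cv2.imwrite('pics/t13z.png',cv2.resize(f[115:265,190:435],None,fx=3.2,fy=3.2,interpolation=cv2.INTER_CUBIC))
cv2.imwrite('pics/t13b.png',cv2.resize(f[130:200,285:375],None,fx=8,fy=8,interpolation=cv2.INTER_NEAREST))
f=grab_frame('side'); cv2.imwrite('pics/s13.png',cv2.resize(f[130:290,250:450,::-1],None,fx=3.8,fy=3.6))
E
```

```text
t 38.1 p [ 0.5514 -0.2893  0.2335] yaw 0.33 F [-0.08  0.05 -0.61] gap 0.0683 -> [-0.938, 3.028, 1.414] [-0.0001, -0.0, -0.0005]
```

View pics/t13z.png

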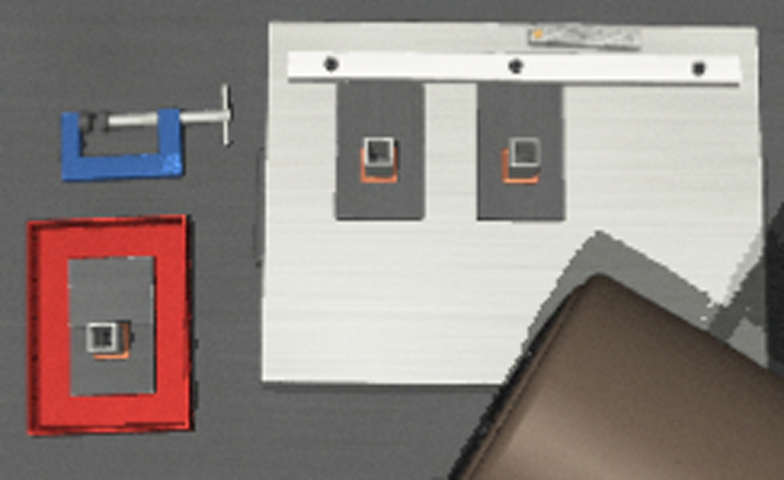

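View pics/t13b.png

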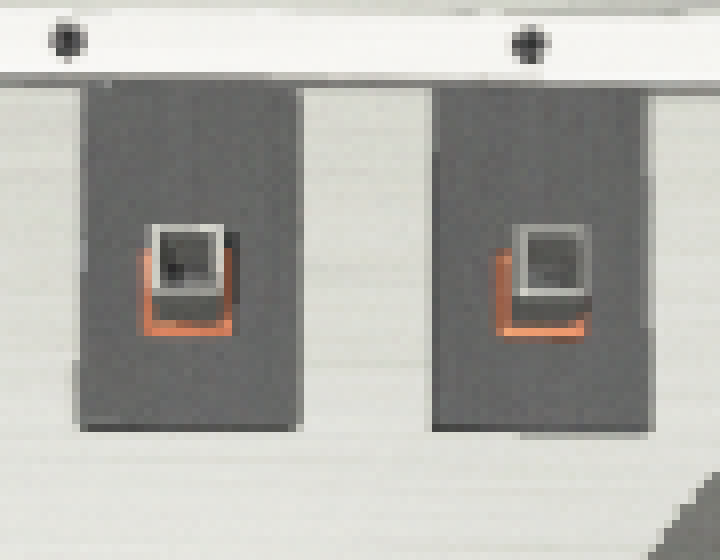

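View pics/s13.png

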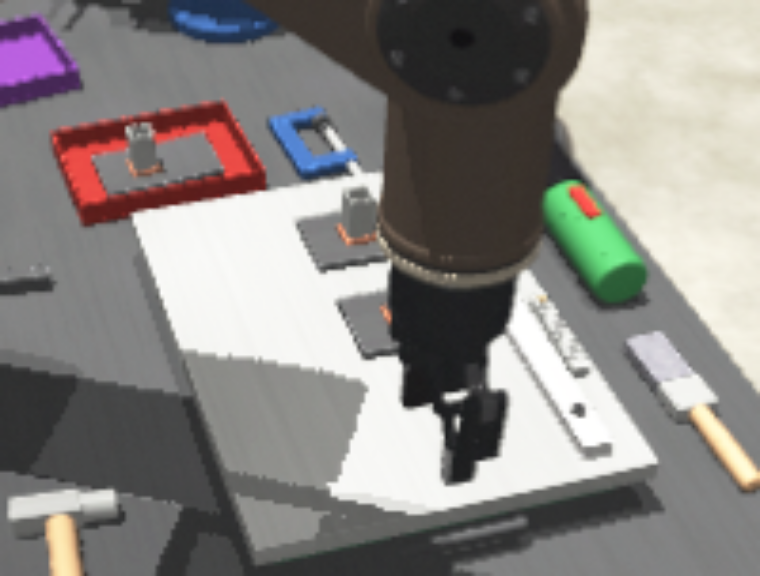

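Both sound feet lie square against the bar with no gap visible in the top view. The bowed one stands flat in the tray and the tools are in place. Handing in.

```bash
python3 -c "
from bench import *
print(sense()['clock'],abs(sense()['qd']).max()); print(job_done())"
```

```text
38.2 0.020823076148353145
the job is handed in; nothing more can be done
None
```

I found the bowed foot, set it in the red rework tray, slid the two sound feet against the stop bar, and handed the job in at 38.2 s. The hand-in gives no verdict.

- **Finding the bowed foot:** I pressed all three bare ends. The bowed one was the right-hand foot as seen from the robot (y ≈ −0.11 m). The wrist pictures showed it rock: pressed, its bare end's top was at about 68 mm and its tube end at 73 mm; released, the tube end was back at about 68 mm and the bare end up at about 73 mm.
- **Bowed foot:** I lifted it by the tube, lowered it until it touched the tray floor, and released it. The last top and side views show it upright and about centred in the tray.
- **Sound feet:** I slid each along the plate by its tube until the bar stopped it, at about −16 N along x. After release the last top view shows both bare ends square against the bar with no visible gap. In the last side view the gripper hid part of both, so that view does not confirm it.
- **Tools:** none looked moved in the last views, but I did not measure them.

**Check that disagreed:** the force readings did not pick out the bowed foot. I expected 1 to 3 N, but the averages were about 0 N on all three feet, with about 0.5 N of noise. The identification rests on the pictures.

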